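# Lid the biscuit box and snap its clips corner to opposite corner

### The arm

A 6-joint arm with a two-finger parallel gripper is mounted at the origin on the work surface. World frame = base frame: x ahead of the robot, y to its left, z up, the work surface at z = 0. Lengths are in mm, angles in rad, forces in N, time in s.
With the tool pointing down it reaches from about 275 to 1000 mm from the base axis. Payload 8.4 kg.
Tool frame: the origin (TCP) lies at the very end of the fingers, on their centre line; the grasp point (between the pads) lies r.hold_point_z behind it (r.hold_point_z is the distance from the TCP to the grasp point, in mm); x points along the fingers, z is the direction in which the jaws open and shut, and the axes are right-handed (so a half turn about x gives the same grasp; the last joint's range is limited). The gripper opens to 85 mm and grips with 20 to 120 N. Pads are 22 mm wide; open, the fingers measure 114 mm over their backs; the gripper's body (76 mm by 85 mm) begins 54 mm behind the grasp point. The pads swing forward as they close: fully open they stand 13 mm farther back than shut.
Start: joints at [1.194, 0.353, 1.633, -0, 1.155, -0.002], TCP at [228.803, 581.616, 208.781] pointing down, gripper open.
Joint ranges: [-2.63, 2.63], [-0.92, 2.1], [0.06, 2.66], [-1.3, 4.44], [0, 2.69], [-3.02, 3.02]. Speed limits (rad/s): [2.22, 2.22, 2.79, 3.14, 3.14, 3.14].

### API

Orientations are given as [roll, pitch, yaw] about the fixed x, y, z axes, in that order (R = Rz(yaw) Ry(pitch) Rx(roll)).
In Python, from rig import r gives the robot as it stands.
- The arm moves only by the tool jog_arm, never from a script. Its argument "series" is a list of rows, each a list of 7 numbers: the turn, a rotation vector about the tool's x, y, z in degrees, then the shift along the tool's x, y, z in cm, then the opening, from 0 (shut) to 1 (fully open). In form: [[wx, wy, wz, tx, ty, tz, fingers], ...]. A call has 1 to 20 rows; each row shifts and turns the commanded pose from where the row before left it, along the tool's axes as they then stand; what a row does not reach is not made up. A row lasts 1/10 s, in which the tool goes at most 50 mm and 8.59 degrees, less where a joint would pass 70% of its speed; a pose out of reach is approached as far as the arm can. A call with a gripper value outside its range is refused whole. The fingers move at their own pace and stop on an object; "force" is the grip in N (left out, the last holds). Time passes only in rows, so rows that do not move let the fingers close. It gives the time, the measured TCP pose, the force and the opening at its end, in the units of the state.
- r.sense(): the state, without advancing time (a new reading comes with each control period).
- r.grab_frame(name): name is "scene" or "top" or "wrist"; returns (picture, depth): 384x512x3 uint8, red, green, blue; 384x512 float32, mm along the optical axis (not along the pixel's ray), 0 where there is no reading.
- r.get_calibration(name): a dict with "mtx" (3x3 intrinsics, pixels), "position" and "rotation" of the camera in the world; the wrist camera has in their place "mount" (4x4, takes a point from camera to tool coordinates, whose origin is the TCP and whose axes are the tool frame's). Camera axes: x right, y down, z forward; pixel columns grow to the right and rows downward; lengths in mm; the calibration is good to about 2 mm. A picture is of the moment at which its call begins: read the wrist's pose just before it. get_calibration takes no time and is no camera call.
- r.sign_off(): hands the job in, once; it reports no verdict.
The state is a dict: "clock": time; "qpos": joint angles; "qvel": joint speeds; "joint_efforts": joint torques, N m; "eef_pos": TCP position; "tcp_rot": TCP orientation; "contact_force": force on the tool from outside, world axes, zero at the start; "wrist_torque": the same for the moment, N m; "opening": opening from 0.0 (shut) to 1.0 (fully open).
Only numpy, scipy, OpenCV 4.12 (cv2) and the standard library are available. Lean on these libraries where they do the work, as an engineer would, in place of code of your own. Each camera call takes 0.05 s, during which the arm holds its last target.

### The job

Close up the glass biscuit box: lift its clip lid by the grip bar, lower it (do not drop it) squarely onto the box until it sits fully home on the rim, and then snap all four clips down over the rim. Work corner to opposite corner so that the seal is drawn down evenly: snap any one clip first, then the one diagonally across from it, and only then the other two. Do not shove or tip the box, and leave the red mould and the sugar tongs where they are.

Things in the scene. Friction and masses are not known exactly. Their poses are not given: they have to be found in the camera images.
- box: Rectangular glass box of biscuits, 1.2 kg, loose on the sideboard (z = 0). Origin: centre of its underside; x = its long side, z up. Body 166 x 106 mm, 70 mm high, on a silicone boot, walls 5 mm (opening 156 x 96 mm). At the top an outward rim, 190 x 130 mm overall, top flat at z = 70 mm, outer edge rounded and 8 mm thick, its underside at z = 61 mm: the clips catch under it.
- lid: White plastic lid, 0.3 kg, lying right way up. Origin: centre of its underside (gasket bottom); x = long side, z up. Dark gasket plug 153 x 93 mm, z 0 to 8 mm (lower half 3 mm smaller a side), fits the box opening with 1.5 mm play a side; plate 188 x 128 mm, z 8 to 16 mm, rests on the rim. Home: origin 62 mm above the box's origin, on its axis, long sides parallel, either way round.
- lid_bar (a point): Centre of the lid's grip bar, 26 mm above the lid's origin. The bar is white, 90 mm long (lid's x), 16 mm wide (y), 20 mm high, and stands on the middle of the plate; grip it across its width from above. x, y, z as the lid's. Over the clips that stand out the lid measures 188 x 185 mm.
- clip_1 (a joint): Opening angle (rad) of the grey clip at the lid's +x, +y corner: 0 = shut, flap straight down, tongue under the rim; 1.2 to 1.5 = standing out sideways, as at the start; it stays where left. Swings easily to 0.5, where the tongue meets the rim; resistance peaks at about 0.09 N m (4 to 6 N at the edge) near 0.35, then gives, and from about 0.2 it pulls itself to 0. Shuts only with the lid home. Opposite corner: clip_3.
- clip_2 (a joint): Opening angle (rad) of the grey clip at the lid's +x, -y corner: 0 = shut, flap straight down, tongue under the rim; 1.2 to 1.5 = standing out sideways, as at the start; it stays where left. Swings easily to 0.5, where the tongue meets the rim; resistance peaks at about 0.09 N m (4 to 6 N at the edge) near 0.35, then gives, and from about 0.2 it pulls itself to 0. Shuts only with the lid home. Opposite corner: clip_4.
- clip_3 (a joint): Opening angle (rad) of the grey clip at the lid's -x, -y corner: 0 = shut, flap straight down, tongue under the rim; 1.2 to 1.5 = standing out sideways, as at the start; it stays where left. Swings easily to 0.5, where the tongue meets the rim; resistance peaks at about 0.09 N m (4 to 6 N at the edge) near 0.35, then gives, and from about 0.2 it pulls itself to 0. Shuts only with the lid home. Opposite corner: clip_1.
- clip_4 (a joint): Opening angle (rad) of the grey clip at the lid's -x, +y corner: 0 = shut, flap straight down, tongue under the rim; 1.2 to 1.5 = standing out sideways, as at the start; it stays where left. Swings easily to 0.5, where the tongue meets the rim; resistance peaks at about 0.09 N m (4 to 6 N at the edge) near 0.35, then gives, and from about 0.2 it pulls itself to 0. Shuts only with the lid home. Opposite corner: clip_2.
- clip_1_hinge (a point): Middle of clip_1's hinge line, at (+55, +66, 14) mm in the lid's frame; the hinge runs along the lid's x. The flap is 50 mm wide (along x), 25 mm long, 3.5 mm thick; open it points away from the lid (+y).
- clip_2_hinge (a point): Middle of clip_2's hinge line, at (+55, -66, 14) mm in the lid's frame; the hinge runs along the lid's x. The flap is 50 mm wide (along x), 25 mm long, 3.5 mm thick; open it points away from the lid (-y).
- clip_3_hinge (a point): Middle of clip_3's hinge line, at (-55, -66, 14) mm in the lid's frame; the hinge runs along the lid's x. The flap is 50 mm wide (along x), 25 mm long, 3.5 mm thick; open it points away from the lid (-y).
- clip_4_hinge (a point): Middle of clip_4's hinge line, at (-55, +66, 14) mm in the lid's frame; the hinge runs along the lid's x. The flap is 50 mm wide (along x), 25 mm long, 3.5 mm thick; open it points away from the lid (+y).
- clip_1_edge (a point): Middle of the lip at the free edge of clip_1's flap, 25 mm from the hinge, on its outer side; moves with the clip. Shut, the lip lies 22 to 25 mm below the hinge and its outer side 9 mm outside it (the flap's outer face above it: 5 mm). To shut: press the edge down from above, then push it inwards to the box until it snaps.
- clip_2_edge (a point): Middle of the lip at the free edge of clip_2's flap, 25 mm from the hinge, on its outer side; moves with the clip. Shut, the lip lies 22 to 25 mm below the hinge and its outer side 9 mm outside it (the flap's outer face above it: 5 mm). To shut: press the edge down from above, then push it inwards to the box until it snaps.
- clip_3_edge (a point): Middle of the lip at the free edge of clip_3's flap, 25 mm from the hinge, on its outer side; moves with the clip. Shut, the lip lies 22 to 25 mm below the hinge and its outer side 9 mm outside it (the flap's outer face above it: 5 mm). To shut: press the edge down from above, then push it inwards to the box until it snaps.
- clip_4_edge (a point): Middle of the lip at the free edge of clip_4's flap, 25 mm from the hinge, on its outer side; moves with the clip. Shut, the lip lies 22 to 25 mm below the hinge and its outer side 9 mm outside it (the flap's outer face above it: 5 mm). To shut: press the edge down from above, then push it inwards to the box until it snaps.
- mould: Bystander: red plastic maamoul press mould standing upright, 66 mm across, 96 mm high, loose. Origin: centre of its underside. (A lazy Susan with a plate and three jars, up to 110 mm high, stands beyond the work, more than 0.75 m from the robot, clear of it.)
- tongs: Bystander: steel sugar tongs lying flat, 125 mm long (x), 40 mm wide, 7 mm thick, loose. Origin: middle, on the sideboard.
Mind the look-alikes: they are no part of the job. Leave any green look-alike of the lid alone. Leave any turquoise look-alike of the box alone.

How it is judged (in metres and radians):
On the way, in this order (a step that is already met when the one before it is completed fails the run):
1. the lid sits fully home on the box (z of lid in the frame of box between 0.059 and 0.0645 m and x of lid in the frame of box between -0.005 and 0.005 m and y of lid in the frame of box between -0.005 and 0.005 m and angle between the x axis of lid and the x axis of box, either way round below 0.08 rad and angle between the z axis of lid and the z axis of box, either way round below 0.05 rad), for 0.2 s.
2. two diagonally opposite clips are snapped shut while the other two are still open (((value of joint each of clip_1, clip_3 below 0.1 rad and value of joint each of clip_2, clip_4 above 0.6 rad) or (value of joint each of clip_2, clip_4 below 0.1 rad and value of joint each of clip_1, clip_3 above 0.6 rad))), for 0.2 s.
At the end, for the whole second after the job is handed in: All four clips shut (each under 0.1 rad), the lid home on the box (origin 59 to 64.5 mm above the box's, within 5 mm sideways, square within 0.08 rad), the box upright, within 60 mm of where it stood and at rest; mould and tongs within 30 mm of where they were (all of step 1 and value of joint each of clip_1, clip_2, clip_3, clip_4 below 0.1 rad and angle between box's own z axis and vertical below 0.05 rad and distance of box from where it was at the start of the episode below 0.06 m and linear speed of each of lid, box below 0.02 m/s and distance of each of mould, tongs from where it was at the start of the episode below 0.03 m); the robot touches nothing.
It fails at once if the box is shoved more than 60 mm or tipped (distance of box from where it was at the start of the episode above 0.06 m or angle between box's own z axis and vertical above 0.2 rad).
It fails at once if the lid is dropped (falls faster than 0.6 m/s, out of the fingers) (linear speed of lid above 0.6 m/s and contact force between the fingers and lid below 0.1 N).
It fails at once if the mould or the tongs are moved by more than 30 mm (distance of any of mould, tongs from where it was at the start of the episode above 0.03 m).
It also fails if it takes over 64 s, if anything falls off the work surface, if the arm or the gripper's body presses on something with over 40 N, if the wrist force passes 120 N, or if a joint passes its speed limit or range.

## Working session

There is one attempt and no reset: what is moved stays moved. The work goes in short steps, Python scripts to look and compute and a tool call to move; the robot and the scene stay as the last step left them, time stands still between calls to the robot, and variables do not carry over. Pictures are saved under pics/ and viewed, and the job is handed in when it is done.

Besides the shell and the picture viewer there is one more tool, called after "Request:" by a JSON object that holds its "api" and its "payload", one argument or row to a line. jog_arm: Moves the arm, as the interface text tells. Its arguments: {"type":"object","properties":{"series":{"type":"array"},"force":{"type":"number"}},"required":["series"]}

```bash
mkdir -p pics; ls; python3 - <<'E'
from rig import r
import cv2
print(r.sense(), r.hold_point_z)
for n in ("scene","top","wrist"):
    p,d=r.grab_frame(n); cv2.imwrite(f"pics/{n}0.png",p[:,:,::-1])
    import numpy as np; np.save(f"pics/{n}0.npy",d); c=r.get_calibration(n); print(n,c)
E
```

```text
pics
{'clock': 0.0, 'qpos': array([ 1.19360258e+00,  3.53673308e-01,  1.63412726e+00,  6.45087581e-06,
        1.15518817e+00, -2.42082742e-03]), 'qvel': array([-0.00132773,  0.00108588, -0.00111582, -0.00187694, -0.000445  ,
       -0.00080207]), 'joint_efforts': array([ 2.83428571e-04, -6.05250764e+01, -3.42080390e+01, -9.12657060e-05,
        9.21855593e-03,  6.83594749e-05]), 'eef_pos': array([228.6138277 , 581.14943636, 208.04892391]), 'tcp_rot': array([ 3.13494714,  1.56940022, -1.95221736]), 'contact_force': array([ 0.19732229, -0.04719559, -1.04528279]), 'wrist_torque': array([0.00861535, 0.05485391, 0.02097841]), 'opening': 1.0000841862857774} 18.700000000000003
scene {'mtx': array([[403.6721349 ,   0.        , 249.13630263],
       [  0.        , 403.6721349 , 194.3960251 ],
       [  0.        ,   0.        ,   1.        ]]), 'position': array([ 872.98854   , -426.19840783, 1002.65707061]), 'rotation': array([-2.61047445,  0.01498324,  0.67580446])}
top {'mtx': array([[361.26484187,   0.        , 255.72236053],
       [  0.        , 361.26484187, 193.51634663],
       [  0.        ,   0.        ,   1.        ]]), 'position': array([ 326.58801264,  -30.20984913, 1098.65285033]), 'rotation': array([-2.98293403,  0.00663192, -1.57512727])}
wrist {'mtx': array([[265.13895601,   0.        , 256.96965023],
       [  0.        , 265.13895601, 188.72967176],
       [  0.        ,   0.        ,   1.        ]]), 'mount': array([[ 1.00796368e-03, -2.79487252e-01,  9.60148874e-01,
        -1.65374235e+02],
       [-4.15365018e-04, -9.60149396e-01, -2.79486968e-01,
         7.13306982e+01],
       [ 9.99999406e-01, -1.17099541e-04, -1.08388495e-03,
        -6.68570330e-02],
       [ 0.00000000e+00,  0.00000000e+00,  0.00000000e+00,
         1.00000000e+00]])}
```

View pics/scene0.png

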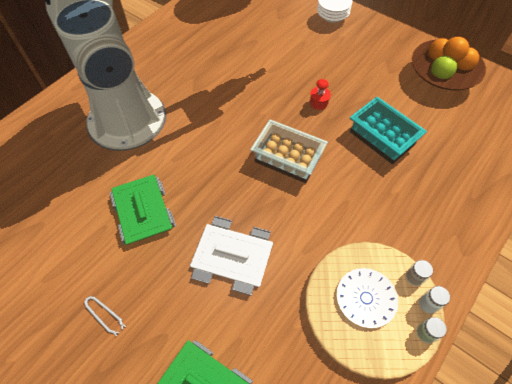

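View pics/top0.png

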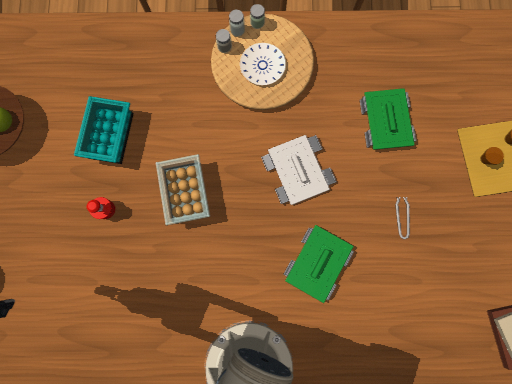

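View pics/wrist0.png

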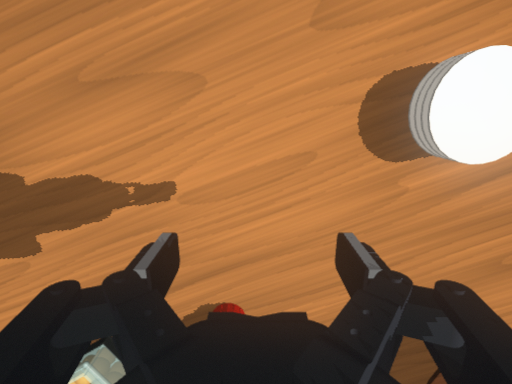

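```bash
cat > h.py <<'E'
import numpy as np, cv2
from scipy.spatial.transform import Rotation as R
from rig import r
def cam(n,s=None):
    c=r.get_calibration(n); K=c["mtx"]
    if n=="wrist":
        s=s or r.sense()
        T=np.eye(4);T[:3,:3]=R.from_euler('xyz',s["tcp_rot"]).as_matrix();T[:3,3]=s["eef_pos"]
        M=T@c["mount"]; return K,M[:3,:3],M[:3,3]
    return K,R.from_euler('xyz',c["rotation"]).as_matrix(),np.array(c["position"])
def ray(C,uv):
    K,Rm,p=C; uv=np.atleast_2d(uv).astype(float)
    d=np.c_[(uv[:,0]-K[0,2])/K[0,0],(uv[:,1]-K[1,2])/K[1,1],np.ones(len(uv))]
    return p,d@Rm.T
def plane(C,uv,z):
    p,d=ray(C,uv); return p+d*((z-p[2])/d[:,2])[:,None]
def bydepth(C,uv,dep):
    p,d=ray(C,uv); uv=np.atleast_2d(uv).astype(int); return p+d*dep[uv[:,1],uv[:,0]][:,None]
def proj(C,X):
    K,Rm,p=C; c=(np.atleast_2d(X)-p)@Rm; return np.c_[K[0,0]*c[:,0]/c[:,2]+K[0,2],K[1,1]*c[:,1]/c[:,2]+K[1,2]]
def tri(Ca,a,Cb,b):
    p,d=ray(Ca,a);q,e=ray(Cb,b);d=d[0];e=e[0]
    t=np.linalg.lstsq(np.c_[d,-e],q-p,rcond=None)[0]
    A=p+t[0]*d;B=q+t[1]*e; return (A+B)/2,np.linalg.norm(A-B)
def blob(m,near):
    n,l,st,ce=cv2.connectedComponentsWithStats(m.astype(np.uint8)); ids=[i for i in range(1,n) if st[i,4]>60]
    i=min(ids,key=lambda i:np.hypot(*(ce[i]-near))); return (l==i),ce[i],st[i,4]
E
python3 - <<'E'
from h import *
T=cam("top");S=cam("scene")
dt=np.load("pics/top0.npy");ds=np.load("pics/scene0.npy")
for n,C,d,pts in (("top",T,dt,[(450,100),(299,170),(312,190),(182,162),(101,208),(403,230),(390,120)]),("scene",S,ds,[(300,50),(232,250),(215,265),(290,150)])):
    print(n);print(np.c_[np.array(pts),bydepth(C,pts,d)].round(1))
pt=cv2.imread("pics/top0.png")[:,:,::-1].astype(int);ps=cv2.imread("pics/scene0.png")[:,:,::-1].astype(int)
for n,C,p,near in (("top",T,pt,(299,170)),("scene",S,ps,(232,255))):
    m=(p.min(2)>170)&(p.max(2)-p.min(2)<25)
    b,ce,a=blob(m,near)
    c=max(cv2.findContours(b.astype(np.uint8),0,2)[0],key=cv2.contourArea)
    bx=cv2.boxPoints(cv2.minAreaRect(c)); P=plane(C,bx,16)
    print(n,a,ce,bx.round(1).tolist(),"\n",P.round(1), np.linalg.norm(np.diff(P,axis=0),axis=1).round(1),P.mean(0).round(1))
E
```

```text
top
[[ 450.   100.   800.7 -644.9    3.5]
 [ 299.   170.   567.7 -154.4   35.6]
 [ 312.   190.   509.4 -194.4   18. ]
 [ 182.   162.   586.4  191.9   67.6]
 [ 101.   208.   453.2  427.1   55.4]
 [ 403.   230.   388.2 -467.6    2. ]
 [ 390.   120.   720.6 -434.8   42.6]]
scene
[[ 3.000e+02  5.000e+01  2.572e+02  6.136e+02  1.000e-01]
 [ 2.320e+02  2.500e+02  5.755e+02 -1.487e+02  3.570e+01]
 [ 2.150e+02  2.650e+02  5.618e+02 -2.021e+02  1.640e+01]
 [ 2.900e+02  1.500e+02  4.979e+02  2.159e+02  1.430e+01]]
top 2234 [297.92345568 169.36168308] [[267.20001220703125, 149.5], [304.8999938964844, 133.3000030517578], [328.6000061035156, 188.6999969482422], [290.8999938964844, 204.89999389648438]] 
 [[ 637.7  -59.9   16. ]
 [ 688.9 -177.7   16. ]
 [ 513.3 -245.2   16. ]
 [ 464.5 -129.9   16. ]] [128.4 188.1 125.2] [ 576.1 -153.2   16. ]
scene 3060 [232.29575163 254.72908497] [[189.8000030517578, 267.1000061035156], [203.10000610351562, 221.60000610351562], [272.6000061035156, 241.89999389648438], [259.29998779296875, 287.3999938964844]] 
 [[ 514.7 -246.7   16. ]
 [ 454.  -128.4   16. ]
 [ 639.1  -58.7   16. ]
 [ 687.3 -177.6   16. ]] [132.9 197.8 128.3] [ 573.8 -152.9   16. ]
```

```bash
python3 - <<'E'
from h import *
T=cam("top");S=cam("scene")
pt=cv2.imread("pics/top0.png")[:,:,::-1];ps=cv2.imread("pics/scene0.png")[:,:,::-1]
cv2.imwrite("pics/cropA.png",np.hstack([cv2.resize(pt[110:240,60:340],None,fx=2.6,fy=2.6,interpolation=2)])[:,:,::-1])
cv2.imwrite("pics/cropB.png",cv2.resize(ps[90:310,150:350],None,fx=2.6,fy=2.6,interpolation=2)[:,:,::-1])
for n,p,u in (("t",pt,[(182,160),(166,190),(203,200),(186,219)]),("s",ps,[(290,130),(257,150),(322,152)])):
    print([p[v,x].tolist() for x,v in u])
E
```

```text
[[161, 153, 133], [113, 94, 75], [149, 163, 154], [159, 173, 163]]
[[187, 182, 159], [176, 191, 178], [205, 182, 147]]
```

View pics/cropA.png

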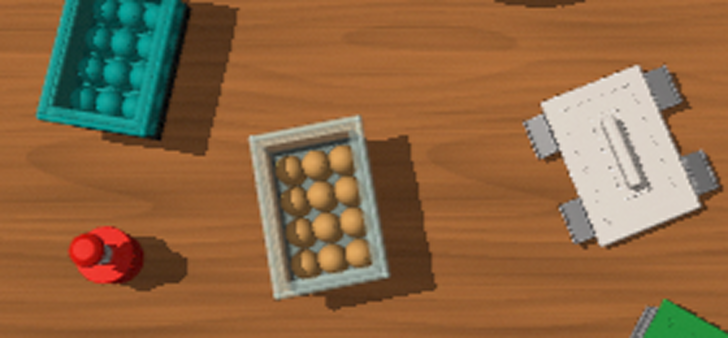

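View pics/cropB.png

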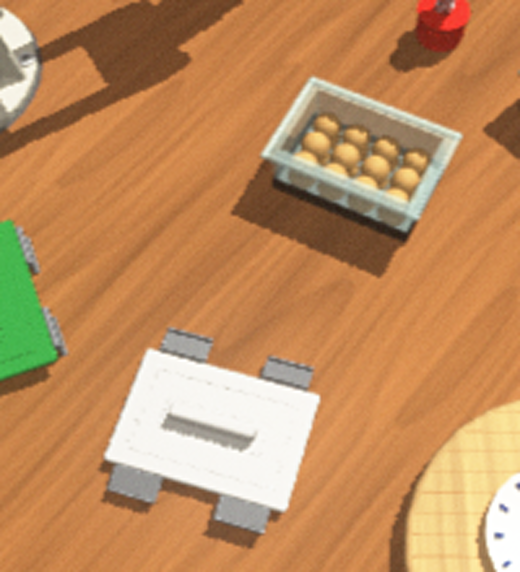

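```bash
python3 - <<'E'
from h import *
T=cam("top");S=cam("scene")
a=np.array([(250,137),(358,117),(387,275),(276,298)])/2.6+(60,110)
b=np.array([(313,78),(462,134),(408,228),(264,155)])/2.6+(150,90)
P=plane(T,a,70);print(P.round(1),np.linalg.norm(np.diff(P,axis=0),axis=1).round(1),P.mean(0))
print("scene proj of top corners",proj(S,P).round(0),b.round(0))
pr=proj(S,P)
for i in range(4):
    j=np.argmin(np.hypot(*(b-pr[i]).T)); print(i,j,tri(T,a[i],S,b[j]))
la=[(267.2,149.5),(304.9,133.3),(328.6,188.7),(290.9,204.9)]
pr=proj(S,plane(T,la,16));print(pr.round(1))
# bar ends: crop coords
ba=np.array([(609,118),(640,190)])/2.6+(60,110); bb=np.array([(255,432),(170,405)])/2.6+(150,90)
print([tri(T,ba[i],S,bb[i]) for i in (0,1)])
E
```

```text
[[584.2 267.1  70. ]
 [606.7 145.8  70. ]
 [427.5 110.2  70. ]
 [402.9 231.5  70. ]] [123.4 182.7 123.8] [505.31801282 188.65375491  70.        ]
scene proj of top corners [[326. 142.]
 [309. 174.]
 [250. 150.]
 [269. 120.]] [[270. 120.]
 [328. 142.]
 [307. 178.]
 [252. 150.]]
0 1 (array([585.83612733, 269.10513086,  70.03606255]), np.float64(4.776535365245948))
1 2 (array([608.21386705, 145.17802787,  54.2806119 ]), np.float64(8.288770897959983))
2 3 (array([429.21772396, 112.36938378,  67.4764333 ]), np.float64(4.6707398136078195))
3 0 (array([404.58440308, 234.31359991,  66.58711382]), np.float64(4.770993300259686))
[[271.9 241.9]
 [259.8 287.9]
 [189.9 266.4]
 [205.6 224.1]]
[(array([ 615.81589242, -138.46305367,   33.59161501]), np.float64(7.113155098085136)), (array([ 530.8056274 , -170.63262359,   35.29207329]), np.float64(10.734317710770574))]
```

```bash
cat >> h.py <<'E'
def toolR(jaw_deg):  # tool x down, z at jaw_deg in world
    a=np.radians(jaw_deg); x=np.array([0,0,-1.]); z=np.array([np.cos(a),np.sin(a),0]); return np.c_[x,np.cross(z,x),z]
def go(pos=None,Rt=None):
    s=r.sense(); Rc=R.from_euler('xyz',s["tcp_rot"]).as_matrix()
    Rt=Rc if Rt is None else Rt
    w=np.degrees(R.from_matrix(Rc.T@Rt).as_rotvec())
    print("t",round(s["clock"],2),"pos",s["eef_pos"].round(1),"op",round(s["opening"],3),"F",s["contact_force"].round(1),"q",s["qpos"].round(2))
    print("rot deg",w.round(2), "jaw dir",np.degrees(np.arctan2(Rc[1,2],Rc[0,2])).round(2),"toolx",Rc[:,0].round(4))
    if pos is not None:
        d=np.asarray(pos,float)-s["eef_pos"]; print("shift cm after turn",(Rt.T@d/10).round(2)," before turn",(Rc.T@d/10).round(2))
E
python3 - <<'E'
from h import *
go((575,-153,210),toolR(111.6)); go((575,-153,210),toolR(-68.4))
E
```

```text
t 0.15 pos [228.7 581.3 208.2] op 1.002 F [-0.1  0.8 -0.4] q [ 1.19  0.35  1.63 -0.    1.16 -0.  ]
rot deg [-4.307e+01 -6.000e-02 -2.000e-02] jaw dir 68.53 toolx [-4.e-04 -1.e-03 -1.e+00]
shift cm after turn [ -0.18  -5.17 -81.02]  before turn [ -0.12 -59.11 -55.65]
t 0.15 pos [228.7 581.3 208.2] op 1.002 F [-0.1  0.8 -0.4] q [ 1.19  0.35  1.63 -0.    1.16 -0.  ]
rot deg [ 1.3693e+02 -3.0000e-02  7.0000e-02] jaw dir 68.53 toolx [-4.e-04 -1.e-03 -1.e+00]
shift cm after turn [-0.18  5.17 81.02]  before turn [ -0.12 -59.11 -55.65]
```

```bash
python3 - <<'E'
from h import *
go((432,174,250),toolR(101.4))
E
```

```text
t 0.15 pos [228.7 581.3 208.2] op 1.002 F [-0.1  0.8 -0.4] q [ 1.19  0.35  1.63 -0.    1.16 -0.  ]
rot deg [-3.287e+01 -6.000e-02 -2.000e-02] jaw dir 68.53 toolx [-4.e-04 -1.e-03 -1.e+00]
shift cm after turn [ -4.18 -11.88 -43.94]  before turn [ -4.14 -33.83 -30.46]
```

Request:
{"api": "jog_arm", "payload": {
  "series": [
    [-8.2,0,0,0,0,0,1],
    [-8.2,0,0,0,0,0,1],
    [-8.2,0,0,0,0,0,1],
    [-8.2,0,0,0,0,0,1],
    [0,0,0,-0.42,-1.2,-4.4,1],
    [0,0,0,-0.42,-1.2,-4.4,1],
    [0,0,0,-0.42,-1.2,-4.4,1],
    [0,0,0,-0.42,-1.2,-4.4,1],
    [0,0,0,-0.42,-1.2,-4.4,1],
    [0,0,0,-0.42,-1.2,-4.4,1],
    [0,0,0,-0.42,-1.2,-4.4,1],
    [0,0,0,-0.42,-1.2,-4.4,1],
    [0,0,0,-0.42,-1.2,-4.4,1],
    [0,0,0,-0.42,-1.2,-4.4,1],
    [0,0,0,0,0,0,1],
    [0,0,0,0,0,0,1]
  ]
}}

```text
clock: 1.75
eef_pos: [433.1, 172.9, 250.7]
tcp_rot: [0.422, 1.57, 2.188]
contact_force: [0.1, 0.1, 0.1]
opening: 0.997
```

```bash
cat >> h.py <<'E'
def shot(n,name):
    import json
    s=r.sense(); p,d=r.grab_frame(n); cv2.imwrite(f"pics/{name}.png",p[:,:,::-1]); np.save(f"pics/{name}.npy",d)
    json.dump({k:np.asarray(v).tolist() for k,v in s.items()},open(f"pics/{name}.json","w")); return p,d,cam(n,s)
def load(n,name):
    import json
    s=json.load(open(f"pics/{name}.json")); s={k:np.array(v) for k,v in s.items()}
    return cv2.imread(f"pics/{name}.png")[:,:,::-1].copy(),np.load(f"pics/{name}.npy"),cam(n,s)
E
python3 - <<'E'
from h import *
go(); shot("wrist","box1")
E
```

```text
t 1.75 pos [433.1 172.9 250.7] op 0.997 F [0.1 0.1 0.1] q [ 0.38  0.06  1.91  0.    1.17 -1.39]
rot deg [0. 0. 0.] jaw dir 101.15 toolx [-2.e-04  3.e-04 -1.e+00]
```

View pics/box1.png

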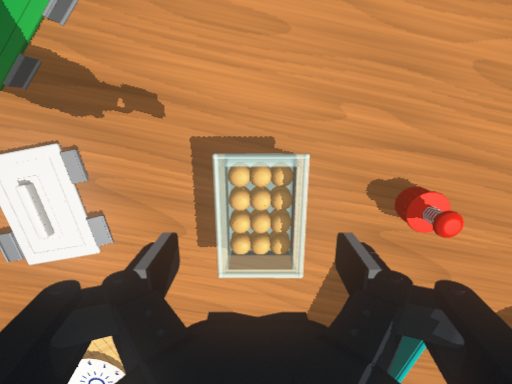

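```bash
python3 - <<'E'
from h import *
p,d,C=load("wrist","box1")
hsv=cv2.cvtColor(p,cv2.COLOR_RGB2HSV)
roi=np.zeros(p.shape[:2],bool); roi[140:290,195:325]=1
m=(hsv[...,1]<100)&(hsv[...,2]>100)&roi
b,ce,a=blob(m,(261,215))
c=max(cv2.findContours(b.astype(np.uint8),0,1)[0],key=cv2.contourArea)
hull=cv2.convexHull(c)[:,0,:].astype(float)
print(a,ce)
# fit 4 sides from contour points in the world plane z=70
P=plane(C,c[:,0,:].astype(float),70)[:,:2]
rect=cv2.minAreaRect(P.astype(np.float32)); print("rect",rect)
# side-line fits
bx=cv2.boxPoints(rect); 
cen=bx.mean(0); 
lines=[]
for i in range(4):
    A,B=bx[i],bx[(i+1)%4]; u=(B-A)/np.linalg.norm(B-A); n=np.array([-u[1],u[0]])
    t=(P-A)@u; q=(P-A)@n; L=np.linalg.norm(B-A); sel=(abs(q)<5)&(t>12)&(t<L-12)
    l=cv2.fitLine(P[sel].astype(np.float32),cv2.DIST_HUBER,0,.01,.01).ravel(); lines.append(l); print(sel.sum(),"ang",np.degrees(np.arctan2(l[1],l[0])),L)
def X(l,m): 
    t=np.linalg.solve(np.c_[l[:2],-m[:2]],m[2:]-l[2:]); return l[2:]+t[0]*l[:2]
K=np.array([X(lines[i],lines[(i+1)%4]) for i in range(4)]); print(K.round(1),K.mean(0),np.linalg.norm(np.roll(K,-1,0)-K,axis=1))
for uv in [(216,215),(306,215),(261,157),(261,275),(240,157)]: print(uv,bydepth(C,uv,d).round(1))
vis=p.copy(); cv2.drawContours(vis,[c],-1,(255,0,0),1); cv2.imwrite("pics/v1.png",cv2.resize(vis[140:290,190:330],None,fx=4,fy=4,interpolation=0)[:,:,::-1])
E
```

```text
6055 [258.78711808 216.99653179]
rect ((504.8814697265625, 191.5477294921875), (187.008056640625, 128.89756774902344), 11.14962387084961)
80 ang -78.8656 128.89757
108 ang 11.311524 187.00806
69 ang -78.85038 128.89757
108 ang 11.063238 187.00806
[[425.5 110.8]
 [608.9 147.5]
 [584.3 271.9]
 [400.8 236.1]] [504.88376 191.5777 ] [187.00963 126.83093 186.9752  127.64129]
(216, 215) [[511.4 129.3  67.8]]
(306, 215) [[5.109e+02 2.721e+02 1.000e-01]]
(261, 157) [[417.9 175.1  71.6]]
(261, 275) [[592.8 210.3  70.2]]
(240, 157) [[423.4 148.1  70.6]]
```

View pics/v1.png

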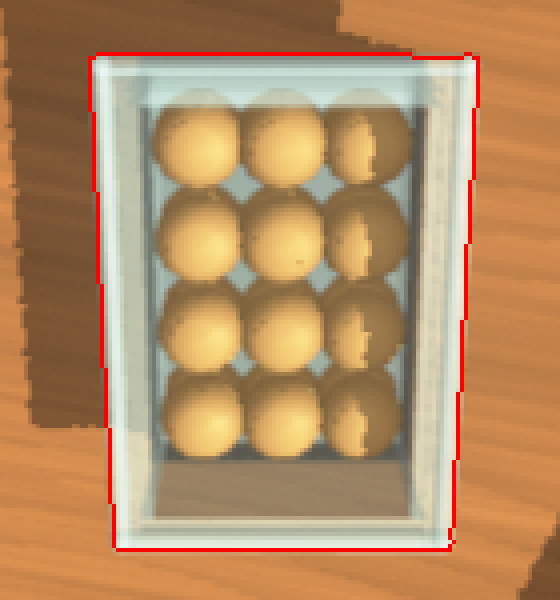

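```bash
python3 - <<'E'
from h import *
go((505,-181,196),toolR(111.6))
E
```

```text
t 1.8 pos [432.7 173.7 250.6] op 1.0 F [-1.1  0.3 -0.8] q [ 0.38  0.06  1.91  0.    1.17 -1.39]
rot deg [-10.34   0.02  -0.02] jaw dir 101.26 toolx [-5.e-04  2.e-04 -1.e+00]
shift cm after turn [  5.46   6.33 -35.64]  before turn [  5.45  -0.17 -36.2 ]
```

Request:
{"api": "jog_arm", "payload": {
  "series": [
    [-5.2,0,0,0,0,0,1],
    [-5.2,0,0,0,0,0,1],
    [0,0,0,0.6,0.7,-3.96,1],
    [0,0,0,0.6,0.7,-3.96,1],
    [0,0,0,0.6,0.7,-3.96,1],
    [0,0,0,0.6,0.7,-3.96,1],
    [0,0,0,0.6,0.7,-3.96,1],
    [0,0,0,0.6,0.7,-3.96,1],
    [0,0,0,0.6,0.7,-3.96,1],
    [0,0,0,0.6,0.7,-3.96,1],
    [0,0,0,0.6,0.7,-3.96,1],
    [0,0,0,0,0,0,1],
    [0,0,0,0,0,0,1]
  ]
}}

```text
clock: 3.1
eef_pos: [506.3, -179.6, 196.1]
tcp_rot: [0.541, 1.569, 2.491]
contact_force: [0.5, -0.2, -0.4]
opening: 0.997
```

```bash
python3 - <<'E'
from h import *
go(); shot("wrist","lid1")
E
```

```text
t 3.1 pos [ 506.3 -179.6  196.1] op 0.997 F [ 0.5 -0.2 -0.4] q [-0.34  0.23  1.83  0.    1.08 -2.29]
rot deg [0. 0. 0.] jaw dir 111.73 toolx [-0.0014  0.001  -1.    ]
```

View pics/lid1.png

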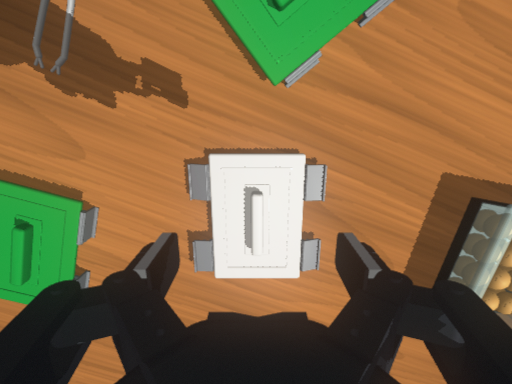

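```bash
cat >> h.py <<'E'
def rectfit(C,c,z):
    P=plane(C,c[:,0,:].astype(float),z)[:,:2]
    bx=cv2.boxPoints(cv2.minAreaRect(P.astype(np.float32))); lines=[]; angs=[]
    for i in range(4):
        A,B=bx[i],bx[(i+1)%4]; u=(B-A)/np.linalg.norm(B-A); n=np.array([-u[1],u[0]]); L=np.linalg.norm(B-A)
        t=(P-A)@u; q=(P-A)@n; sel=(abs(q)<5)&(t>12)&(t<L-12)
        l=cv2.fitLine(P[sel].astype(np.float32),cv2.DIST_HUBER,0,.01,.01).ravel(); lines.append(l); angs.append((np.degrees(np.arctan2(l[1],l[0])).round(2),L.round(1)))
    X=lambda l,m: l[2:]+np.linalg.solve(np.c_[l[:2],-m[:2]],m[2:]-l[2:])[0]*l[:2]
    K=np.array([X(lines[i],lines[(i+1)%4]) for i in range(4)])
    print("corners",K.round(1).tolist(),"centre",K.mean(0).round(2),"sides",np.linalg.norm(np.roll(K,-1,0)-K,axis=1).round(1),"angs",angs)
    return K
E
python3 - <<'E'
from h import *
p,d,C=load("wrist","lid1")
pi=p.astype(int); m=(pi.min(2)>165)&(pi.max(2)-pi.min(2)<30)
m=cv2.morphologyEx(m.astype(np.uint8),cv2.MORPH_OPEN,np.ones((9,9)))
b,ce,a=blob(m,(257,215)); c=max(cv2.findContours(b.astype(np.uint8),0,1)[0],key=cv2.contourArea)
print(a,ce); rectfit(C,c,16)
K1=cv2.approxPolyDP(c,6,True)[:,0]; print(K1.tolist())
for uv in [(257,200),(257,240),(230,200),(285,250),(200,180),(205,255),(316,182),(311,255)]: print(uv,bydepth(C,uv,d).round(1))
T=cam("top")
# two-view heights of plate corners: wrist vs top
pt=cv2.imread("pics/top0.png")
ta=np.array([(267.2,149.5),(304.9,133.3),(328.6,188.7),(290.9,204.9)])
w=np.array([(209,153),(305,153),(299,278),(215,278)],float)
W=plane(C,w,16);pr=proj(T,W)
for i in range(4):
    j=np.argmin(np.hypot(*(ta-pr[i]).T)); print(tri(C,w[i],T,ta[j]),pr[i],ta[j])
vis=p[140:290,180:335].copy(); cv2.imwrite("pics/v2.png",cv2.resize(vis,None,fx=4,fy=4,interpolation=0)[:,:,::-1])
E
```

```text
10651 [257.20073233 214.17697869]
corners [[512.2000122070312, -244.3000030517578], [684.4000244140625, -176.10000610351562], [638.2999877929688, -60.099998474121094], [466.1000061035156, -128.5]] centre [ 575.24 -152.27] sides [185.2 124.8 185.2 124.6] angs [(np.float32(-68.3), np.float32(126.5)), (np.float32(21.6), np.float32(185.2)), (np.float32(-68.33), np.float32(126.5)), (np.float32(21.65), np.float32(185.2))]
[[211, 154], [215, 276], [297, 277], [304, 155]]
(257, 200) [[ 541.3 -165.5   37.4]]
(257, 240) [[ 595.  -144.1   35.6]]
(230, 200) [[ 561.2 -197.3   17.4]]
(285, 250) [[603.7 -96.9  17. ]]
(200, 180) [[ 549.5 -244.3   17.5]]
(205, 255) [[ 652.4 -202.2   19.8]]
(316, 182) [[494.4 -99.3  18.7]]
(311, 255) [[597.7 -57.9  15.7]]
(array([ 513.63077395, -246.19668579,    8.75520649]), np.float64(2.2949379955952307)) [328.54772287 189.48725369] [328.6 188.7]
(array([ 464.21364455, -129.39968228,   19.85554759]), np.float64(0.43997648415020146)) [290.46755492 204.83067008] [290.9 204.9]
(array([636.78988443, -59.98720172,  20.01518948]), np.float64(0.7582601620394746)) [266.71975488 148.92012612] [267.2 149.5]
(array([ 688.90983035, -176.79630842,   13.55148385]), np.float64(3.1086590799958684)) [304.26831777 134.19893178] [304.9 133.3]
```

View pics/v2.png

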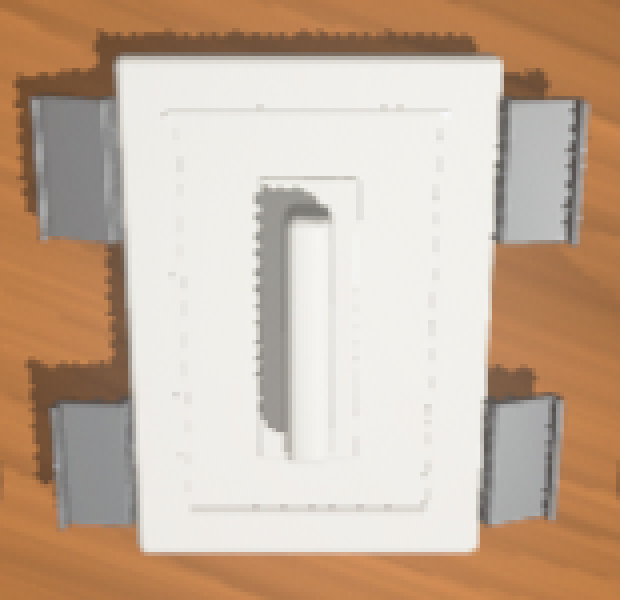

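```bash
python3 - <<'E'
from h import *
go((575.2,-152.3,18.5),toolR(111.65))
E
```

```text
t 3.15 pos [ 506.2 -179.1  196.4] op 1.002 F [0.2 0.3 0.9] q [-0.34  0.23  1.83  0.    1.08 -2.29]
rot deg [ 0.13  0.07 -0.03] jaw dir 111.78 toolx [-1.e-03  9.e-04 -1.e+00]
shift cm after turn [17.79 -7.4  -0.06]  before turn [17.78 -7.41 -0.1 ]
```

Request:
{"api": "jog_arm", "payload": {
  "series": [
    [0,0,0,2,-3.7,-0.04,1],
    [0,0,0,2,-3.7,-0.04,1],
    [0,0,0,4,0,0,1],
    [0,0,0,4,0,0,1],
    [0,0,0,2,0,0,1],
    [0,0,0,0,0,0,1]
  ]
}}

```text
clock: 3.75
eef_pos: [572.9, -151.1, 54.0]
tcp_rot: [0.885, 1.565, 2.837]
contact_force: [0.5, -0.1, -0.6]
opening: 0.998
```

```bash
python3 - <<'E'
from h import *
go((575.2,-152.3,18.5),toolR(111.65))
E
```

```text
t 3.75 pos [ 572.9 -151.1   54. ] op 0.998 F [ 0.5 -0.1 -0.6] q [-0.26  0.49  1.82  0.    0.84 -2.21]
rot deg [ 0.22  0.22 -0.26] jaw dir 111.87 toolx [-0.0057  0.0018 -1.    ]
shift cm after turn [ 3.55 -0.17 -0.19]  before turn [ 3.55 -0.18 -0.21]
```

Request:
{"api": "jog_arm", "payload": {
  "series": [
    [0,0,0,0,0,0,1],
    [0,0,0,0,0,0,1]
  ]
}}

```text
clock: 3.95
eef_pos: [576.6, -153.5, 58.6]
tcp_rot: [-2.191, 1.568, -0.24]
contact_force: [0.1, 0.3, -0.3]
opening: 1.004
```

```bash
python3 - <<'E'
from h import *
go((575.2,-152.3,18.5),toolR(111.65))
E
```

```text
t 3.95 pos [ 576.6 -153.5   58.6] op 1.004 F [ 0.1  0.3 -0.3] q [-0.26  0.49  1.81  0.    0.84 -2.21]
rot deg [ 0.13 -0.09  0.12] jaw dir 111.78 toolx [ 2.6e-03 -6.0e-04 -1.0e+00]
shift cm after turn [4.01 0.09 0.16]  before turn [4.01 0.09 0.17]
```

Request:
{"api": "jog_arm", "payload": {
  "series": [
    [0,0,0,1.5,0,0,1],
    [0,0,0,1.5,0,0,1],
    [0,0,0,0.9,0,0.05,1],
    [0,0,0,0,0,0,1],
    [0,0,0,0,0,0,1]
  ]
}}

```text
clock: 4.45
eef_pos: [574.8, -153.6, 17.3]
tcp_rot: [0.912, 1.57, 2.861]
contact_force: [0.5, 0.0, 1.1]
opening: 0.997
```

```bash
python3 - <<'E'
from h import *
go((575.2,-152.3,18.5),toolR(111.65)); shot("wrist","lid2"); go((575.2,-152.3,18.5),toolR(111.65))
E
```

```text
t 4.45 pos [ 574.8 -153.6   17.3] op 0.997 F [0.5 0.  1.1] q [-0.26  0.55  1.83  0.    0.77 -2.21]
rot deg [ 0.06  0.04 -0.05] jaw dir 111.71 toolx [-1.e-03  3.e-04 -1.e+00]
shift cm after turn [-0.12 -0.08  0.1 ]  before turn [-0.12 -0.08  0.1 ]
t 4.5 pos [ 575.2 -153.7   17.7] op 1.0 F [ 0.1 -0.8  1.3] q [-0.26  0.55  1.83 -0.    0.77 -2.21]
rot deg [ 0.07  0.   -0.01] jaw dir 111.72 toolx [-2.e-04 -0.e+00 -1.e+00]
shift cm after turn [-0.08 -0.05  0.13]  before turn [-0.08 -0.05  0.13]
```

View pics/lid2.png

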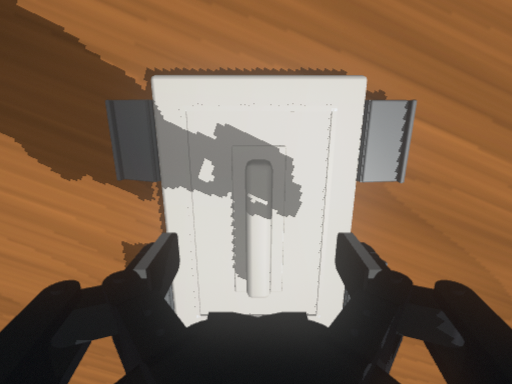

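Request:
{"api": "jog_arm", "payload": {
  "series": [
    [0,0,0,0,0,0,0],
    [0,0,0,0,0,0,0],
    [0,0,0,0,0,0,0],
    [0,0,0,0,0,0,0],
    [0,0,0,0,0,0,0],
    [0,0,0,0,0,0,0],
    [0,0,0,0,0,0,0],
    [0,0,0,0,0,0,0]
  ],
  "force": 60
}}

```text
clock: 5.3
eef_pos: [575.1, -153.5, 17.8]
tcp_rot: [0.463, 1.571, 2.413]
contact_force: [-0.3, 0.1, 0.1]
opening: -0.002
```

```bash
python3 - <<'E'
from h import *
go((575.2,-152.3,18.5),toolR(111.65))
E
```

```text
t 5.3 pos [ 575.1 -153.5   17.8] op -0.002 F [-0.3  0.1  0.1] q [-0.26  0.55  1.83  0.    0.77 -2.21]
rot deg [ 0.08  0.   -0.  ] jaw dir 111.73 toolx [-0.  0. -1.]
shift cm after turn [-0.07 -0.05  0.11]  before turn [-0.07 -0.05  0.11]
```

```bash
python3 - <<'E'
from h import *
shot("wrist","lid3"); shot("scene","sc3")
p=cv2.imread("pics/sc3.png"); cv2.imwrite("pics/sc3c.png",cv2.resize(p[180:330,150:350],None,fx=4,fy=4))
E
```

```text
(no output)
```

View pics/lid3.png

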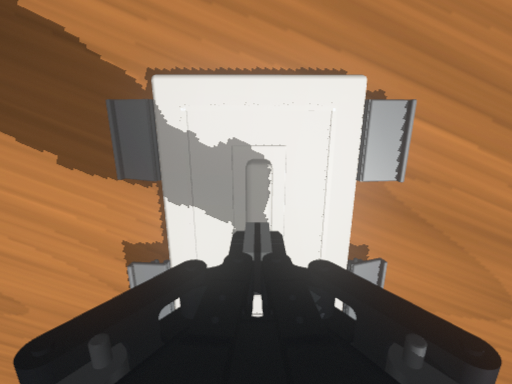

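View pics/sc3c.png

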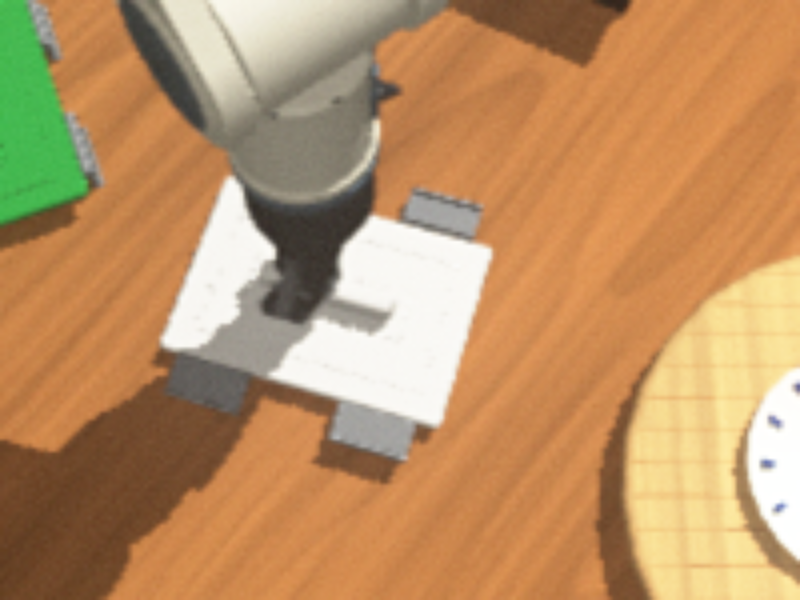

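```bash
python3 - <<'E'
from h import *
p,d,C=load("wrist","lid3")
cv2.imwrite("pics/lid3c.png",cv2.resize(p[130:330,170:350],None,fx=3,fy=3,interpolation=2)[:,:,::-1])
s=r.sense(); t=s["eef_pos"]; print(proj(C,[t,t+[0,0,18.7],t+[0,0,10]]))
for uv in [(258,180),(258,210),(258,228),(258,240),(250,235),(266,235),(258,255),(258,305),(240,240)]: print(uv,d[uv[1],uv[0]],bydepth(C,uv,d).round(1))
E
```

```text
[[256.91299671 221.88540282]
 [256.88770931 234.19130058]
 [256.90014222 228.14093024]]
(258, 180) 150.82632 [[ 543.3 -165.5   36.9]]
(258, 210) 155.5085 [[ 560.1 -158.8   37.3]]
(258, 228) 141.01465 [[ 563.8 -157.4   53.5]]
(258, 240) 129.61308 [[ 564.6 -157.1   65.7]]
(250, 235) 134.14584 [[ 565.8 -161.    60.8]]
(266, 235) 133.52489 [[ 562.6 -153.6   61.4]]
(258, 255) 118.92403 [[ 566.  -156.6   77.2]]
(258, 305) 198.43425 [[ 637.6 -127.8   16.8]]
(240, 240) 136.63243 [[ 571.1 -164.5   59.3]]
```

View pics/lid3c.png

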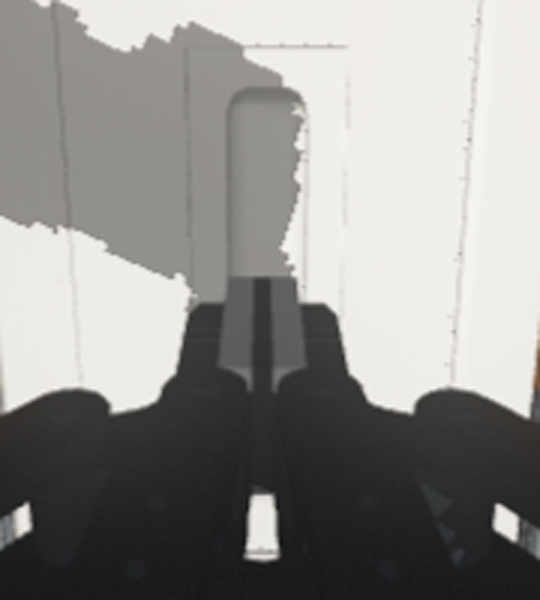

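```bash
python3 - <<'E'
from h import *
p,d,C=load("wrist","lid3")
s=r.sense(); t=s["eef_pos"]; Rc=R.from_euler('xyz',s["tcp_rot"]).as_matrix()
for x in (0,-10,-20,-25,-30,-37): print(x,proj(C,[t+Rc@np.array([x,y,0.]) for y in (11,0,-11)]).round(1).tolist())
for v in range(216,262,3): 
    P=bydepth(C,(262,v),d)[0]; print(v,p[v,262],d[v,262],(Rc.T@(P-t)).round(1), (Rc.T@(bydepth(C,(250,v),d)[0]-t)).round(1))
E
```

```text
0 [[256.9, 206.5], [256.9, 221.9], [256.9, 236.7]]
-10 [[256.9, 212.0], [256.9, 228.1], [256.9, 243.7]]
-20 [[256.9, 218.2], [256.9, 235.2], [256.9, 251.5]]
-25 [[256.9, 221.5], [256.9, 239.0], [256.9, 255.8]]
-30 [[256.9, 225.1], [256.9, 243.1], [256.9, 260.3]]
-37 [[256.8, 230.6], [256.9, 249.2], [256.9, 267.1]]
216 [146 144 140] 157.92133 [-18.2  11.7   3.1] [-18.   11.5  -4.1]
219 [146 144 140] 157.52121 [-19.1  10.1   3. ] [-18.2   9.7  -4.1]
222 [114 113 111] 0.0 [-165.4   71.3    0.2] [-26.4  11.3  -3.9]
225 [95 96 95] 145.5714 [-31.1  11.6   2.8] [-31.2  11.6  -3.8]
228 [94 95 94] 141.19765 [-35.6  11.8   2.7] [-34.8  11.5  -3.7]
231 [95 96 95] 138.78311 [-38.3  11.3   2.7] [-39.2  11.8  -3.6]
234 [95 95 94] 135.03963 [-42.1  11.5   2.6] [-42.6  11.7  -3.5]
237 [93 94 93] 131.27885 [-46.   11.7   2.6] [-45.2  11.3  -3.4]
240 [94 95 94] 128.24905 [-49.1  11.7   2.5] [-48.4  11.4  -3.3]
243 [92 93 92] 126.051155 [-51.5  11.4   2.5] [-51.8  11.5  -3.2]
246 [92 92 92] 123.10446 [-54.6  11.4   2.4] [-54.5  11.4  -3.2]
249 [92 92 91] 120.76839 [-57.   11.2   2.4] [-57.8  11.7  -3.1]
252 [100 101 101] 117.50909 [-60.3  11.6   2.3] [-60.3  11.6  -3. ]
255 [116 117 116] 117.359474 [-60.8  10.4   2.3] [-60.    9.9  -3. ]
258 [78 80 78] 111.18124 [-66.7  12.4   2.2] [-67.3  12.8  -2.8]
261 [50 51 50] 109.048874 [-68.9  12.3   2.2] [-68.7  12.2  -2.8]
```

Request:
{"api": "jog_arm", "payload": {
  "series": [
    [0,0,0,0,0,0,1],
    [0,0,0,0,0,0.1,1],
    [0,0,0,0,0,0,1],
    [0,0,0,0,0,0,1],
    [0,0,0,0,0,0,1],
    [0,0,0,0.8,0,0,1],
    [0,0,0,0.8,0,0,1],
    [0,0,0,0.8,0,0,1],
    [0,0,0,0,0,0,1],
    [0,0,0,0,0,0,1]
  ]
}}

```text
clock: 6.4
eef_pos: [574.4, -152.5, -6.8]
tcp_rot: [0.953, 1.57, 2.903]
contact_force: [0.5, -0.1, 0.3]
opening: 0.997
```

```bash
python3 - <<'E'
from h import *
go((575.2,-152.3,-6.5),toolR(111.65)); p,d,C=shot("wrist","lid4")
s=r.sense(); t=s["eef_pos"]; Rc=R.from_euler('xyz',s["tcp_rot"]).as_matrix()
for v in range(222,275,4):
  for u in (170,345): print(v,u,p[v,u],(Rc.T@(bydepth(C,(u,v),d)[0]-t)).round(1),end=' ')
  print()
E
```

```text
t 6.4 pos [ 574.4 -152.5   -6.8] op 0.997 F [ 0.5 -0.1  0.3] q [-0.26  0.58  1.84 -0.    0.72 -2.21]
rot deg [ 0.08  0.04 -0.05] jaw dir 111.73 toolx [-1.1e-03  3.0e-04 -1.0e+00]
shift cm after turn [-0.03 -0.09 -0.01]  before turn [-0.03 -0.09 -0.01]
222 170 [170 168 162] [-23.6  10.6 -49.9] 222 345 [220 218 211] [-24.4  10.9  50.7] 
226 170 [189 187 180] [-22.5   7.6 -50.5] 226 345 [220 218 211] [-22.9   7.7  51.5] 
230 170 [125 123 119] [-22.8   5.2 -50.6] 230 345 [219 218 210] [-24.1   5.8  51.3] 
234 170 [71 69 68] [-41.2  11.6 -44.2] 234 345 [85 84 84] [-41.9  11.9  45. ] 
238 170 [50 47 44] [-45.9  11.7 -42.7] 238 345 [56 53 51] [-46.8  12.1  43.4] 
242 170 [49 46 44] [-46.7   9.9 -42.6] 242 345 [55 53 51] [-49.7  11.4  42.6] 
246 170 [51 48 46] [-48.3   8.6 -42.3] 246 345 [55 53 50] [-51.7  10.4  42.1] 
250 170 [49 48 46] [-48.2   6.3 -42.5] 250 345 [53 51 48] [-49.5   7.   43.1] 
254 170 [51 49 47] [-47.6   3.8 -42.9] 254 345 [53 51 49] [-52.2   6.4  42.3] 
258 170 [51 49 48] [-48.9   2.3 -42.6] 258 345 [53 51 50] [-52.    4.1  42.5] 
262 170 [51 49 48] [-48.5  -0.2 -43. ] 262 345 [52 50 48] [-52.9   2.5  42.4] 
266 170 [50 48 47] [-50.   -1.5 -42.7] 266 345 [52 51 49] [-53.2   0.5  42.5] 
270 170 [50 49 48] [-49.5  -4.  -43. ] 270 345 [53 52 50] [-53.5  -1.5  42.6] 
274 170 [49 47 46] [-51.4  -5.  -42.5] 274 345 [52 49 48] [-53.7  -3.5  42.7]
```

View pics/lid4.png

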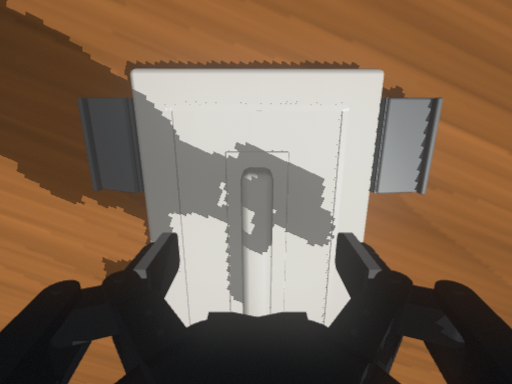

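Request:
{"api": "jog_arm", "payload": {
  "series": [
    [0,0,0,0,0,0,0],
    [0,0,0,0,0,0,0],
    [0,0,0,0,0,0,0],
    [0,0,0,0,0,0,0],
    [0,0,0,0,0,0,0],
    [0,0,0,0,0,0,0]
  ],
  "force": 60
}}

```text
clock: 7.05
eef_pos: [575.2, -152.8, -5.8]
tcp_rot: [-2.157, 1.57, -0.207]
contact_force: [-0.2, -1.3, 3.7]
opening: 0.17
```

```bash
python3 - <<'E'
from h import *
go((575.2,-152.3,-6.5),toolR(111.65)); print(r.sense()["wrist_torque"])
E
```

```text
t 7.05 pos [ 575.2 -152.8   -5.8] op 0.17 F [-0.2 -1.3  3.7] q [-0.26  0.58  1.84  0.    0.72 -2.21]
rot deg [ 0.06 -0.03  0.05] jaw dir 111.71 toolx [ 1.e-03 -2.e-04 -1.e+00]
shift cm after turn [ 0.07 -0.01  0.04]  before turn [ 0.07 -0.01  0.04]
[-0.02686989 -0.05448851 -0.03218352]
```

Request:
{"api": "jog_arm", "payload": {
  "series": [
    [0,0,0,-0.5,0,0,0],
    [0,0,0,-1,0,0,0],
    [0,0,0,-2,0,0,0],
    [0,0,0,-3,0,0,0],
    [0,0,0,-3,0,0,0],
    [0,0,0,-3,0,0,0],
    [0,0,0,-2,0,0,0],
    [0,0,0,-1,0,0,0],
    [0,0,0,0,0,0,0],
    [0,0,0,0,0,0,0]
  ]
}}

```text
clock: 8.05
eef_pos: [574.0, -152.4, 148.0]
tcp_rot: [0.952, 1.569, 2.902]
contact_force: [0.4, -0.3, -2.6]
opening: 0.169
```

```bash
python3 - <<'E'
from h import *
go((504.9,191.2,150),toolR(101.25)); print(r.sense()["wrist_torque"]); shot("wrist","lid5"); shot("scene","sc5")
E
```

```text
t 8.05 pos [ 574.  -152.4  148. ] op 0.169 F [ 0.4 -0.3 -2.6] q [-0.26  0.37  1.76 -0.    1.02 -2.21]
rot deg [10.48  0.04 -0.06] jaw dir 111.73 toolx [-1.3e-03  3.0e-04 -1.0e+00]
shift cm after turn [-0.2   0.08 35.05]  before turn [-0.18 -6.3  34.48]
[ 0.01892954  0.06115318 -0.02251328]
```

View pics/lid5.png

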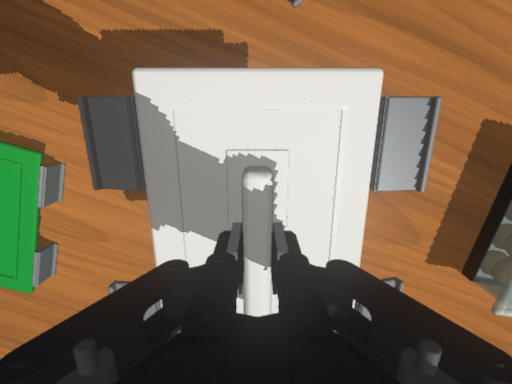

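View pics/sc5.png

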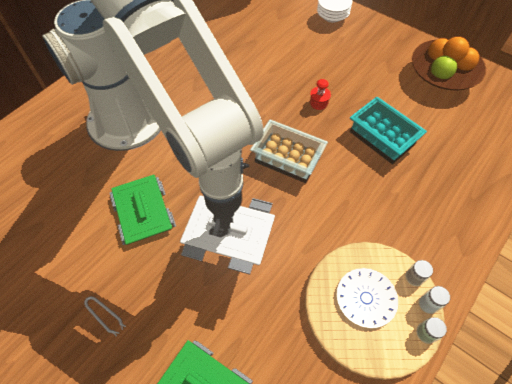

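Request:
{"api": "jog_arm", "payload": {
  "series": [
    [2.5,0,0,0,0,0,0],
    [4,0,0,0,0,0,0],
    [4,0,0,0,0,1,0],
    [0,0,0,0,0,3,0],
    [0,0,0,0,0,4,0],
    [0,0,0,0,0,4,0],
    [0,0,0,0,0,4,0],
    [0,0,0,0,0,4,0],
    [0,0,0,0,0,4,0],
    [0,0,0,0,0,4,0],
    [0,0,0,0,0,3,0],
    [0,0,0,0,0,2.5,0],
    [0,0,0,0,0,1.5,0],
    [0,0,0,0,0,0,0],
    [0,0,0,0,0,0,0],
    [0,0,0,0,0,0,0]
  ]
}}

```text
clock: 9.75
eef_pos: [506.0, 189.5, 148.5]
tcp_rot: [2.214, 1.57, -2.303]
contact_force: [-0.9, -0.3, -3.0]
opening: 0.171
```

```bash
python3 - <<'E'
from h import *
go((504.9,191.2,75),toolR(101.25)); print(r.sense()["wrist_torque"]); shot("top","tp6"); shot("scene","sc6")
E
```

```text
t 9.75 pos [506.  189.5 148.5] op 0.171 F [-0.9 -0.3 -3. ] q [ 0.36  0.29  1.87 -0.    0.98 -1.41]
rot deg [-0.06 -0.03 -0.04] jaw dir 101.19 toolx [-5.e-04 -6.e-04 -1.e+00]
shift cm after turn [7.35 0.07 0.19]  before turn [7.35 0.07 0.19]
[-0.01571771 -0.00266117  0.02126294]
```

View pics/sc6.png

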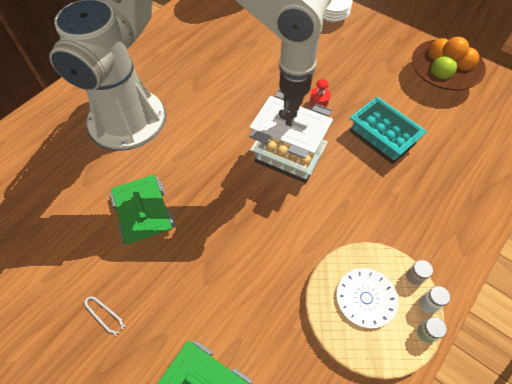

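View pics/tp6.png

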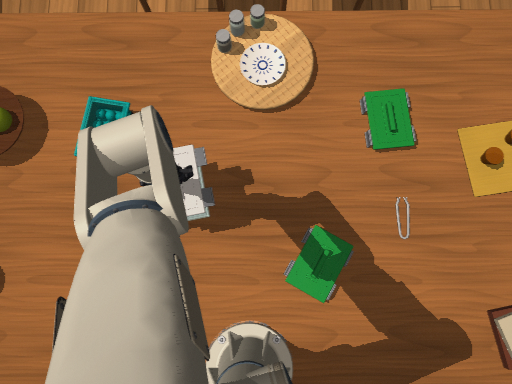

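```bash
python3 - <<'E'
from h import *
p,d,C=load("scene","sc6")
cv2.imwrite("pics/sc6c.png",cv2.resize(p[80:190,235:345],None,fx=5,fy=5,interpolation=2)[:,:,::-1])
def corners(cx,cy,yaw,z,a,b):
    y=np.radians(yaw);M=np.array([[np.cos(y),-np.sin(y)],[np.sin(y),np.cos(y)]])
    return np.c_[(np.array([(a,b),(a,-b),(-a,-b),(-a,b)])@M.T+[cx,cy]),np.full(4,z)]
print(((proj(C,corners(504.9,190,11.3,170,94,64))-[235,80])*5).round(0).tolist())
print(((proj(C,corners(504.9,191.6,11.2,70,95,65))-[235,80])*5).round(0).tolist())
E
```

```text
[[488.0, 190.0], [395.0, 363.0], [67.0, 234.0], [172.0, 75.0]]
[[463.0, 304.0], [375.0, 471.0], [69.0, 346.0], [169.0, 191.0]]
```

View pics/sc6c.png

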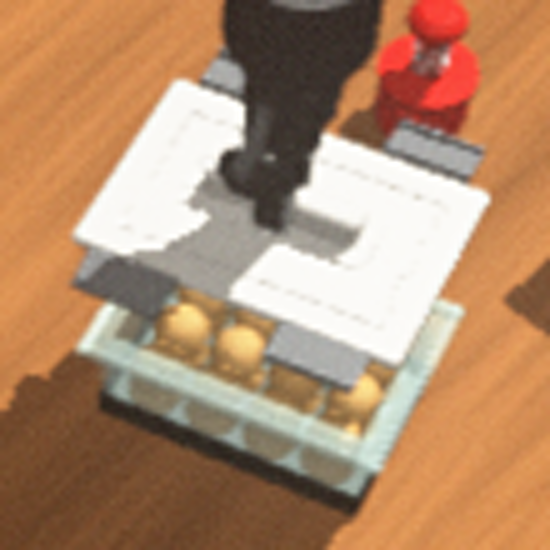

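Request:
{"api": "jog_arm", "payload": {
  "series": [
    [0,0,0,1,0.05,0.1,0],
    [0,0,0,2,0,0.05,0],
    [0,0,0,2,0,0,0],
    [0,0,0,1.5,0,0,0],
    [0,0,0,0.5,0,0,0],
    [0,0,0,0,0,0,0],
    [0,0,0,0,0,0,0],
    [0,0,0,0,0,0,0]
  ]
}}

```text
clock: 10.65
eef_pos: [505.8, 192.1, 79.6]
tcp_rot: [-1.408, 1.569, 0.359]
contact_force: [-1.1, -0.3, -3.3]
opening: 0.171
```

```bash
python3 - <<'E'
from h import *
go((504.9,191.2,56),toolR(101.25)); p,d,C=shot("scene","sc7"); go((504.9,191.2,56),toolR(101.25))
cv2.imwrite("pics/sc7c.png",cv2.resize(p[80:190,235:345],None,fx=5,fy=5,interpolation=2)[:,:,::-1])
def corners(cx,cy,yaw,z,a,b):
    y=np.radians(yaw);M=np.array([[np.cos(y),-np.sin(y)],[np.sin(y),np.cos(y)]])
    return np.c_[(np.array([(a,b),(a,-b),(-a,-b),(-a,b)])@M.T+[cx,cy]),np.full(4,z)]
print(((proj(C,corners(504.9,191,11.3,100,94,64))-[235,80])*5).round(0).tolist())
E
```

```text
t 10.65 pos [505.8 192.1  79.6] op 0.171 F [-1.1 -0.3 -3.3] q [ 0.36  0.39  1.92 -0.    0.83 -1.41]
rot deg [-0.03  0.01  0.08] jaw dir 101.22 toolx [ 1.3e-03  5.0e-04 -1.0e+00]
shift cm after turn [ 2.36  0.11 -0.07]  before turn [ 2.36  0.11 -0.07]
t 10.7 pos [505.8 192.1  79.6] op 0.173 F [ 0.1 -0.5 -2.4] q [ 0.36  0.39  1.92 -0.    0.83 -1.41]
rot deg [-0.03  0.01  0.08] jaw dir 101.22 toolx [ 1.4e-03  5.0e-04 -1.0e+00]
shift cm after turn [ 2.36  0.1  -0.07]  before turn [ 2.36  0.11 -0.07]
[[469.0, 272.0], [380.0, 439.0], [70.0, 314.0], [170.0, 159.0]]
```

View pics/sc7c.png

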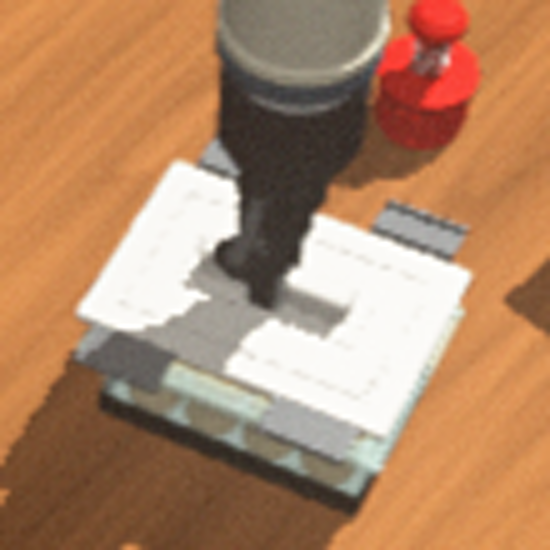

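Request:
{"api": "jog_arm", "payload": {
  "series": [
    [0,0,0,0.6,0.08,-0.05,0],
    [0,0,0,0.4,0,0,0],
    [0,0,0,0.4,0,0,0],
    [0,0,0,0.2,0,0,0],
    [0,0,0,0,0,0,0],
    [0,0,0,0,0,0,0]
  ]
}}

```text
clock: 11.3
eef_pos: [504.5, 191.3, 62.7]
tcp_rot: [1.956, 1.571, -2.56]
contact_force: [0.2, 0.6, -3.8]
opening: 0.173
```

```bash
python3 - <<'E'
from h import *
go((504.9,191.2,56),toolR(101.25)); print(r.sense()["wrist_torque"].round(2))
E
```

```text
t 11.3 pos [504.5 191.3  62.7] op 0.173 F [ 0.2  0.6 -3.8] q [ 0.36  0.41  1.93 -0.    0.8  -1.41]
rot deg [-0.02 -0.   -0.01] jaw dir 101.23 toolx [-1.e-04 -1.e-04 -1.e+00]
shift cm after turn [ 0.67 -0.04 -0.02]  before turn [ 0.67 -0.04 -0.02]
[ 0.01  0.03 -0.03]
```

Request:
{"api": "jog_arm", "payload": {
  "series": [
    [0,0,0,0.2,0,0,0],
    [0,0,0,0.2,0,0,0],
    [0,0,0,0,0,0,0],
    [0,0,0,0,0,0,0]
  ]
}}

```text
clock: 11.7
eef_pos: [504.6, 191.3, 58.8]
tcp_rot: [-1.368, 1.571, 0.399]
contact_force: [0.7, -0.3, -3.9]
opening: 0.171
```

```bash
python3 - <<'E'
from h import *
go((504.9,191.2,56),toolR(101.25)); print(r.sense()["wrist_torque"].round(2))
E
```

```text
t 11.7 pos [504.6 191.3  58.8] op 0.171 F [ 0.7 -0.3 -3.9] q [ 0.36  0.42  1.94  0.    0.79 -1.41]
rot deg [-0.02  0.    0.01] jaw dir 101.23 toolx [ 2.e-04  1.e-04 -1.e+00]
shift cm after turn [ 0.28 -0.03 -0.02]  before turn [ 0.28 -0.03 -0.02]
[ 0.01 -0.09 -0.01]
```

Request:
{"api": "jog_arm", "payload": {
  "series": [
    [0,0,0,0.15,0,0,0],
    [0,0,0,0.15,0,0,0],
    [0,0,0,0,0,0,0],
    [0,0,0,0,0,0,0]
  ]
}}

```text
clock: 12.1
eef_pos: [504.6, 191.3, 56.1]
tcp_rot: [-1.45, 1.57, 0.317]
contact_force: [-0.5, -1.0, 2.7]
opening: 0.167
```

```bash
python3 - <<'E'
from h import *
go((504.9,191.2,56),toolR(101.25)); print(r.sense()["wrist_torque"].round(2))
E
```

```text
t 12.1 pos [504.6 191.3  56.1] op 0.167 F [-0.5 -1.   2.7] q [ 0.36  0.42  1.94 -0.    0.78 -1.41]
rot deg [-0.02  0.    0.02] jaw dir 101.23 toolx [ 3.e-04  1.e-04 -1.e+00]
shift cm after turn [ 0.01 -0.02 -0.02]  before turn [ 0.01 -0.02 -0.02]
[-0.12  0.1  -0.06]
```

Request:
{"api": "jog_arm", "payload": {
  "series": [
    [0,0,0,0.05,0,0,0],
    [0,0,0,0,0,0,0],
    [0,0,0,0,0,0,0],
    [0,0,0,0,0,0,0.6],
    [0,0,0,0,0,0,0.6],
    [0,0,0,0,0,0,0.6],
    [0,0,0,0,0,0,0.6],
    [0,0,0,0,0,0,0.6],
    [0,0,0,-1,0,0,0.6],
    [0,0,0,-2,0,0,0.6],
    [0,0,0,-4,0,0,0.6],
    [0,0,0,-4,0,0,0.6],
    [0,0,0,-4,0,0,0.6],
    [0,0,0,0,3.5,0,0.6],
    [0,0,0,0,3.5,0,0.6],
    [0,0,0,0,0,0,0],
    [0,0,0,0,0,0,0]
  ]
}}

```text
clock: 13.8
eef_pos: [435.8, 177.7, 206.2]
tcp_rot: [-1.398, 1.569, 0.369]
contact_force: [0.4, -0.0, -0.0]
opening: 0.268
```

```bash
python3 - <<'E'
from h import *
go(); shot("wrist","home1"); p,d,C=shot("scene","sc8")
cv2.imwrite("pics/sc8c.png",cv2.resize(p[80:190,235:345],None,fx=5,fy=5,interpolation=2)[:,:,::-1])
E
```

```text
t 13.8 pos [435.8 177.7 206.2] op 0.268 F [ 0.4 -0.  -0. ] q [ 0.38  0.11  1.96 -0.    1.07 -1.38]
rot deg [0. 0. 0.] jaw dir 101.24 toolx [ 1.6e-03  6.0e-04 -1.0e+00]
```

View pics/home1.png

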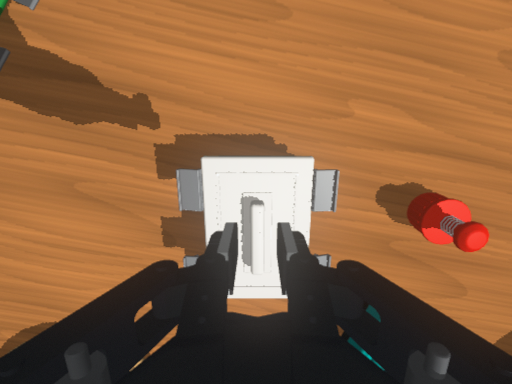

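View pics/sc8c.png

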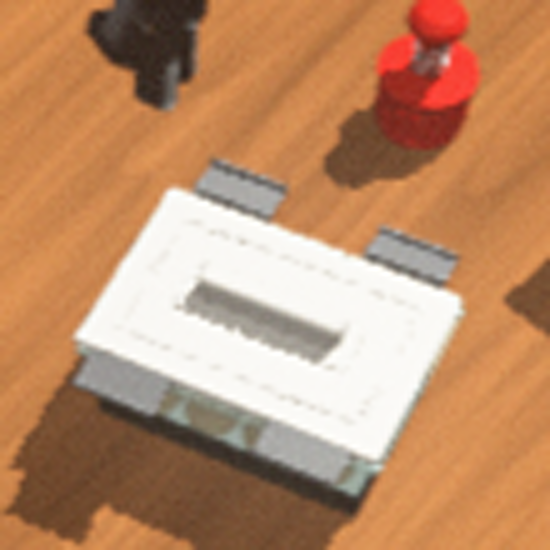

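```bash
python3 - <<'E'
from h import *
p,d,C=load("wrist","home1")
pi=p.astype(int); m=(pi.min(2)>165)&(pi.max(2)-pi.min(2)<30)
for uv in [(215,180),(300,180),(215,215),(300,215),(258,285),(190,190),(325,190)]: print(uv,bydepth(C,uv,d).round(1))
cs=np.array([(202,157.5),(314,157.5)]); P=plane(C,cs,78); print(P, np.linalg.norm(P[0]-P[1]),np.degrees(np.arctan2(*(P[1]-P[0])[[1,0]]))-90)
far=plane(C,[(258,297.5)],78); print(far, "near mid",P.mean(0),"centre",(P.mean(0)+far)/2)
go((539.7,297.2,110),toolR(11.23))
E
```

```text
(215, 180) [[448.9 131.4  78.2]]
(300, 180) [[429.9 226.5  78.4]]
(215, 215) [[491.5 137.8  77.7]]
(300, 215) [[471.3 236.6  79. ]]
(258, 285) [[576.9 207.   77.4]]
(190, 190) [[466.3 104.8  78. ]]
(325, 190) [[435.2 256.7  81.3]]
[[426.12397873 113.20336213  78.        ]
 [401.81519433 235.6812862   78.        ]] 124.86696474233509 11.225882729507475
[[595.17142106 210.60277383  78.        ]] near mid [413.96958653 174.44232416  78.        ] centre [[504.5705038  192.52254899  78.        ]]
t 13.9 pos [436.8 178.  205.9] op 0.092 F [-0.3  0.1 -0.4] q [ 0.38  0.11  1.95 -0.    1.07 -1.38]
rot deg [9.e+01 8.e-02 6.e-02] jaw dir 101.23 toolx [ 1.4e-03  5.0e-04 -1.0e+00]
shift cm after turn [ 9.59  9.69 12.41]  before turn [  9.61 -12.4    9.69]
```

Request:
{"api": "jog_arm", "payload": {
  "series": [
    [8.2,0,0,0,0,0,0],
    [8.2,0,0,0,0,0,0],
    [8.2,0,0,0,0,0,0],
    [8.2,0,0,0,0,0,0],
    [8.2,0,0,0,0,0,0],
    [8.2,0,0,0,0,0,0],
    [8.2,0,0,0,0,0,0],
    [8.2,0,0,0,0,0,0],
    [8.2,0,0,0,0,0,0],
    [8.2,0,0,0,0,0,0],
    [8,0,0,0,0,0,0],
    [0,0,0,0,3.2,4.1,0],
    [0,0,0,0,3.2,4.1,0],
    [0,0,0,0,3.2,4.1,0],
    [0,0,0,3,0,0,0],
    [0,0,0,3,0,0,0],
    [0,0,0,3,0,0,0],
    [0,0,0,0,0,0,0],
    [0,0,0,0,0,0,0]
  ]
}}

```text
clock: 15.8
eef_pos: [534.3, 291.2, 115.2]
tcp_rot: [-2.819, 1.57, -2.623]
contact_force: [0.7, 1.0, 0.8]
opening: -0.003
```

```bash
python3 - <<'E'
from h import *
go((539.7,297.2,75),toolR(11.23)); p,d,C=shot("wrist","ca1"); 
s=r.sense(); t=s["eef_pos"]; Rc=R.from_euler('xyz',s["tcp_rot"]).as_matrix()
cc=np.array([504.6,191.5]); u=np.array([.981,.1947]); print("tool local",(t[:2]-cc)@u,(t[:2]-cc)@[-u[1],u[0]])
for v in range(214,240,3): print(v,p[v,262],(Rc.T@(bydepth(C,(262,v),d)[0]-t)).round(1), (Rc.T@(bydepth(C,(250,v),d)[0]-t)).round(1))
E
```

```text
t 15.8 pos [534.3 291.2 115.2] op -0.003 F [0.7 1.  0.8] q [ 0.5   0.43  1.75 -0.    0.96  0.3 ]
rot deg [-0.02 -0.06  0.02] jaw dir 11.21 toolx [-9.e-04 -5.e-04 -1.e+00]
shift cm after turn [4.02 0.48 0.64]  before turn [4.02 0.48 0.65]
tool local 49.25365430079897 92.29813701439481
214 [196 198 201] [ 39.  -10.1   2.9] [ 39.5 -10.3  -6.9]
217 [194 196 197] [ 38.5 -12.6   2.9] [ 39.3 -12.9  -6.9]
220 [193 195 196] [ 37.8 -15.    2.9] [ 37.6 -14.9  -6.9]
223 [164 164 163] [-26.5  10.6   1.8] [-27.6  11.   -4.9]
226 [164 163 162] [-31.2  10.9   1.8] [-32.   11.2  -4.8]
229 [164 164 163] [-34.6  10.7   1.7] [-35.6  11.1  -4.7]
232 [164 163 163] [-38.3  10.7   1.6] [-38.7  10.9  -4.6]
235 [164 164 164] [-42.7  11.2   1.6] [-43.   11.3  -4.5]
238 [163 164 163] [-46.6  11.4   1.5] [-45.4  10.9  -4.4]
```

View pics/ca1.png

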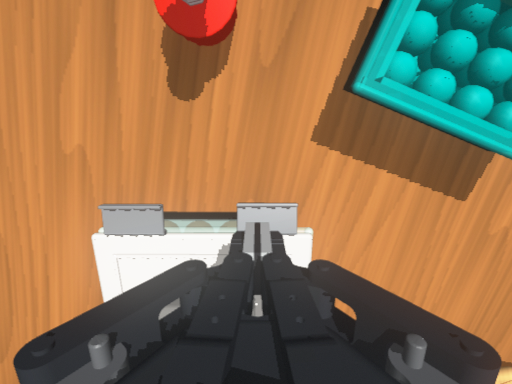

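```bash
python3 - <<'E'
from h import *
p,d,C=load("wrist","ca1")
cc=np.array([504.6,191.5]); u=np.array([.981,.1947])
for uv in [(237,205),(298,205),(267,204.5),(267,207),(267,211),(267,218),(101,205.5),(163,205.5),(95,235),(312,229)]:
    P=bydepth(C,np.array(uv),d)[0] if d[int(uv[1]),int(uv[0])]>0 else np.zeros(3); Q=plane(C,uv,78)[0]; f=lambda X:((X[:2]-cc)@u).round(1),((X[:2]-cc)@[-u[1],u[0]]).round(1)
    print(uv,"depth",[((P[:2]-cc)@u).round(1),((P[:2]-cc)@[-u[1],u[0]]).round(1),P[2].round(1)],"plane78",[((Q[:2]-cc)@u).round(1),((Q[:2]-cc)@[-u[1],u[0]]).round(1)])
E
```

```text
Traceback (most recent call last):
NameError: name 'X' is not defined
```

```bash
python3 - <<'E'
from h import *
p,d,C=load("wrist","ca1")
cc=np.array([504.6,191.5]); u=np.array([.981,.1947])
for uv in [(237,206),(298,206),(267,204.5),(267,207),(267,211),(267,218),(101,206),(163,206),(95,235),(312,229)]:
    P=bydepth(C,np.array(uv),d)[0] if d[int(uv[1]),int(uv[0])]>0 else np.zeros(3); Q=plane(C,uv,78)[0]
    print(uv,"depth",[((P[:2]-cc)@u).round(1),((P[:2]-cc)@[-u[1],u[0]]).round(1),P[2].round(1)],"plane78",[((Q[:2]-cc)@u).round(1),((Q[:2]-cc)@[-u[1],u[0]]).round(1)])
E
```

```text
(237, 206) depth [np.float64(31.9), np.float64(89.6), np.float64(78.6)] plane78 [np.float64(31.9), np.float64(89.4)]
(298, 206) depth [np.float64(94.2), np.float64(60.6), np.float64(-1.0)] plane78 [np.float64(81.4), np.float64(89.4)]
(267, 204.5) depth [np.float64(56.2), np.float64(91.1), np.float64(79.1)] plane78 [np.float64(56.2), np.float64(90.7)]
(267, 207) depth [np.float64(56.3), np.float64(87.9), np.float64(76.2)] plane78 [np.float64(56.3), np.float64(88.6)]
(267, 211) depth [np.float64(56.3), np.float64(84.6), np.float64(76.7)] plane78 [np.float64(56.3), np.float64(85.1)]
(267, 218) depth [np.float64(56.3), np.float64(79.0), np.float64(78.1)] plane78 [np.float64(56.4), np.float64(78.9)]
(101, 206) depth [np.float64(-75.9), np.float64(91.0), np.float64(82.3)] plane78 [np.float64(-78.6), np.float64(89.4)]
(163, 206) depth [np.float64(-57.4), np.float64(61.2), np.float64(0.7)] plane78 [np.float64(-28.2), np.float64(89.4)]
(95, 235) depth [np.float64(-87.8), np.float64(63.6), np.float64(78.1)] plane78 [np.float64(-87.9), np.float64(63.6)]
(312, 229) depth [np.float64(111.5), np.float64(32.6), np.float64(-0.3)] plane78 [np.float64(93.9), np.float64(69.1)]
```

Request:
{"api": "jog_arm", "payload": {
  "series": [
    [0,0,0,0,0.48,0.65,0],
    [0,0,0,2.5,0,0,0],
    [0,0,0,2.2,0,0,0],
    [0,0,0,0.5,0,0,0],
    [0,0,0,0,0,0,0],
    [0,0,0,0,0,0,0]
  ]
}}

```text
clock: 16.45
eef_pos: [540.3, 297.8, 64.8]
tcp_rot: [0.314, 1.569, 0.51]
contact_force: [0.6, -0.1, -0.3]
opening: -0.002
```

```bash
cat >> h.py <<'E'
CC=np.array([504.6,191.5]); U=np.array([.981,.1947]); V=np.array([-.1947,.981])
def loc():
    s=r.sense(); t=s["eef_pos"]; F=s["contact_force"]
    print("t",round(s["clock"],2),"local",((t[:2]-CC)@U).round(2),((t[:2]-CC)@V).round(2),"z",t[2].round(1),"F local",(F[:2]@U).round(1),(F[:2]@V).round(1),F[2].round(1))
E
python3 -c "
from h import *
loc()"
```

```text
t 16.45 local 55.76 97.3 z 64.8 F local 0.6 -0.2 -0.3
```

Request:
{"api": "jog_arm", "payload": {
  "series": [
    [0,0,0,0.5,0,0,0],
    [0,0,0,0.5,0,0,0],
    [0,0,0,0.5,0,0,0],
    [0,0,0,0.5,0,0,0],
    [0,0,0,0,0,0,0]
  ]
}}

```text
clock: 16.95
eef_pos: [538.7, 296.8, 42.3]
tcp_rot: [-2.852, 1.569, -2.656]
contact_force: [-0.6, -0.6, 0.5]
opening: -0.003
```

```bash
python3 -c "
from h import *
loc(); shot('wrist','cb1')"
```

```text
t 16.95 local 53.96 96.71 z 42.3 F local -0.7 -0.4 0.5
```

View pics/cb1.png

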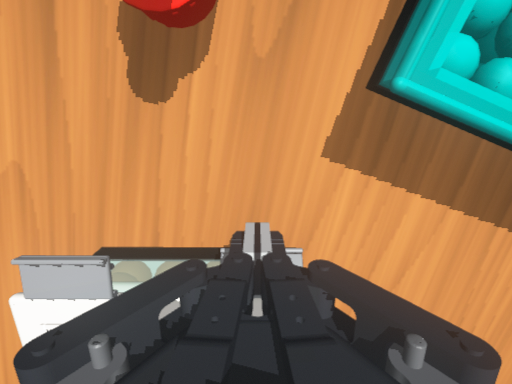

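Request:
{"api": "jog_arm", "payload": {
  "series": [
    [0,0,0,0.5,0,0,0],
    [0,0,0,0.5,0,0,0],
    [0,0,0,0.5,0,0,0],
    [0,0,0,0.5,0,0,0],
    [0,0,0,0.4,0,0,0],
    [0,0,0,0,0,0,0]
  ]
}}

```text
clock: 17.6
eef_pos: [539.0, 297.2, 18.6]
tcp_rot: [3.123, 1.57, -2.964]
contact_force: [-0.2, 1.9, -2.8]
opening: 0.003
```

```bash
python3 -c "
from h import *
loc(); shot('wrist','cb2')"
```

```text
t 17.6 local 54.35 96.97 z 18.6 F local 0.2 1.9 -2.8
```

View pics/cb2.png

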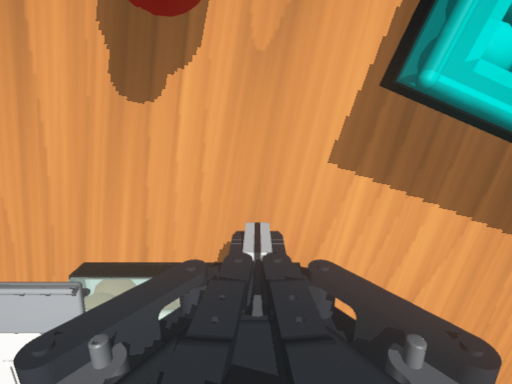

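Request:
{"api": "jog_arm", "payload": {
  "series": [
    [0,0,0,0,-0.2,0,0],
    [0,0,0,0,-0.2,0,0],
    [0,0,0,0,-0.2,0,0],
    [0,0,0,0,0,0,0]
  ]
}}

```text
clock: 18.05
eef_pos: [541.4, 292.2, 19.6]
tcp_rot: [0.547, 1.568, 0.743]
contact_force: [1.1, 6.1, -2.5]
opening: 0.0
```

```bash
python3 -c "
from h import *
loc()"
```

```text
t 18.05 local 55.68 91.58 z 19.6 F local 2.2 5.8 -2.5
```

Request:
{"api": "jog_arm", "payload": {
  "series": [
    [0,0,0,0,-0.15,0,0],
    [0,0,0,0,-0.15,0,0],
    [0,0,0,0,0,0,0],
    [0,0,0,0,0,0,0]
  ]
}}

```text
clock: 18.45
eef_pos: [542.1, 289.4, 19.7]
tcp_rot: [0.51, 1.568, 0.706]
contact_force: [2.4, 6.3, -2.5]
opening: -0.0
```

```bash
python3 -c "
from h import *
loc()"
```

```text
t 18.45 local 55.85 88.74 z 19.7 F local 3.6 5.7 -2.5
```

```bash
python3 -c "
from h import *
loc(); p,d,C=shot('scene','sc9'); cv2.imwrite('pics/sc9c.png',cv2.resize(p[80:190,235:345],None,fx=5,fy=5,interpolation=2)[:,:,::-1])"
```

```text
t 18.45 local 55.85 88.74 z 19.7 F local 3.6 5.7 -2.5
```

View pics/sc9c.png

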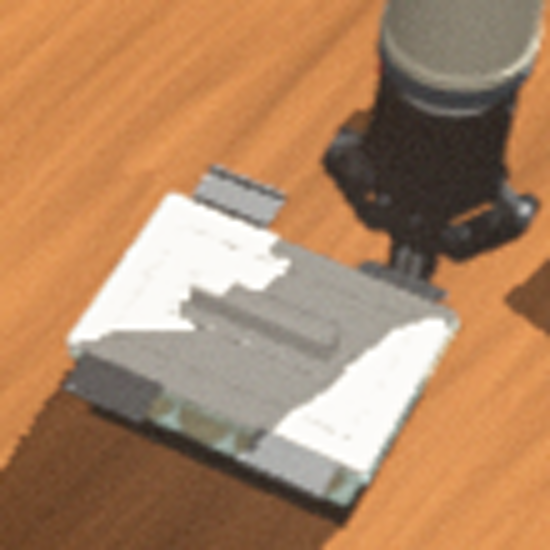

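Request:
{"api": "jog_arm", "payload": {
  "series": [
    [0,0,0,0,0.6,0,0],
    [0,0,0,0,1.2,0,0],
    [0,0,0,-3,1.5,0,0],
    [0,0,0,-4,1.5,0,0],
    [0,0,0,-5,1.5,0,0],
    [0,0,0,-3,1.5,-2,0],
    [0,0,0,0,0,-2,0],
    [0,0,0,0,0,0,0]
  ]
}}

```text
clock: 19.3
eef_pos: [484.6, 357.0, 168.3]
tcp_rot: [2.004, 1.571, 2.201]
contact_force: [-0.8, -1.8, 0.2]
opening: 0.001
```

```bash
python3 -c "
from h import *
loc(); shot('wrist','re1')"
```

```text
t 19.3 local 12.63 166.22 z 168.3 F local -1.1 -1.6 0.2
```

View pics/re1.png

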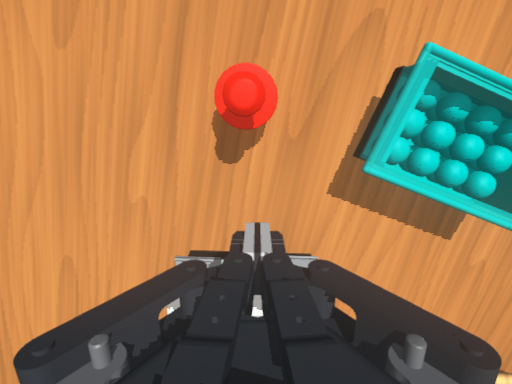

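Request:
{"api": "jog_arm", "payload": {
  "series": [
    [0,0,0,-2,-4,0,0],
    [0,0,0,-2,-4.8,0,0],
    [0,0,0,-2,-4.8,0,0],
    [0,0,0,-1,-4.8,0,0],
    [0,0,0,0,-4,-0.5,0],
    [0,0,0,0,-1.5,-0.5,0],
    [0,0,0,0,0,0,0],
    [0,0,0,0,0,0,0]
  ]
}}

```text
clock: 20.15
eef_pos: [522.8, 124.0, 235.1]
tcp_rot: [2.651, 1.57, 2.845]
contact_force: [1.3, 0.8, 0.6]
opening: 0.0
```

```bash
python3 -c "
from h import *
loc(); shot('wrist','re2')"
```

```text
t 20.15 local 4.74 -69.72 z 235.1 F local 1.4 0.6 0.6
```

View pics/re2.png

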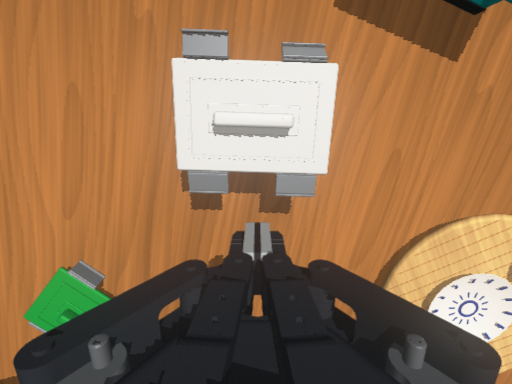

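```bash
cat > lidfit.py <<'E'
from h import *
import sys
def fit(name,z=78,n="wrist",near=(255,115)):
    p,d,C=load(n,name)
    pi=p.astype(int); m=(pi.min(2)>165)&(pi.max(2)-pi.min(2)<30)
    m=cv2.morphologyEx(m.astype(np.uint8),cv2.MORPH_CLOSE,np.ones((5,5)))
    m=cv2.morphologyEx(m,cv2.MORPH_OPEN,np.ones((9,9)))
    b,ce,a=blob(m,near); c=max(cv2.findContours(b.astype(np.uint8),0,1)[0],key=cv2.contourArea)
    K=rectfit(C,c,z)
    P=lambda uv: bydepth(C,uv,d).round(1)
    return p,d,C,K
if __name__=="__main__":
    p,d,C,K=fit(sys.argv[1])
    for uv in [(190,75),(325,75),(190,160),(320,160),(205,45),(305,52)]: print(uv,bydepth(C,uv,d)[0].round(1))
E
python3 lidfit.py re2
```

```text
corners [[425.0, 108.0], [607.0, 137.89999389648438], [581.5999755859375, 287.5], [401.5, 251.1999969482422]] centre [503.78 196.15] sides [184.4 151.8 183.7 145.1] angs [(np.float32(-80.67), np.float32(148.1)), (np.float32(9.31), np.float32(185.8)), (np.float32(-80.37), np.float32(148.1)), (np.float32(11.39), np.float32(185.8))]
(190, 75) [426.8 217.7  78. ]
(325, 75) [576.1 247.1  77.5]
(190, 160) [438.9 121.7  78.7]
(320, 160) [595.5 152.4  77.7]
(205, 45) [439.4 250.9  78.9]
(305, 52) [548.7 266.4  73.8]
```

```bash
sed -i 's/pi.min(2)>165/pi.min(2)>200/' lidfit.py; python3 lidfit.py re2; python3 - <<'E'
from h import *
p,d,C=load("wrist","re2"); print(p[45,205],p[65,200],p[165,200],p[180,205])
cv2.imwrite("pics/re2c.png",cv2.resize(p[20:210,160:350],None,fx=3,fy=3,interpolation=2)[:,:,::-1])
E
```

```text
corners [[425.20001220703125, 109.0], [606.2999877929688, 138.5], [586.2999877929688, 261.1000061035156], [405.3999938964844, 231.0]] centre [505.8 184.9] sides [183.5 124.2 183.4 123.6] angs [(np.float32(-80.74), np.float32(125.2)), (np.float32(9.27), np.float32(184.6)), (np.float32(-80.71), np.float32(125.2)), (np.float32(9.47), np.float32(184.6))]
(190, 75) [426.8 217.7  78. ]
(325, 75) [576.1 247.1  77.5]
(190, 160) [438.9 121.7  78.7]
(320, 160) [595.5 152.4  77.7]
(205, 45) [439.4 250.9  78.9]
(305, 52) [548.7 266.4  73.8]
[163 165 166] [237 235 230] [236 234 229] [131 132 133]
```

View pics/re2c.png

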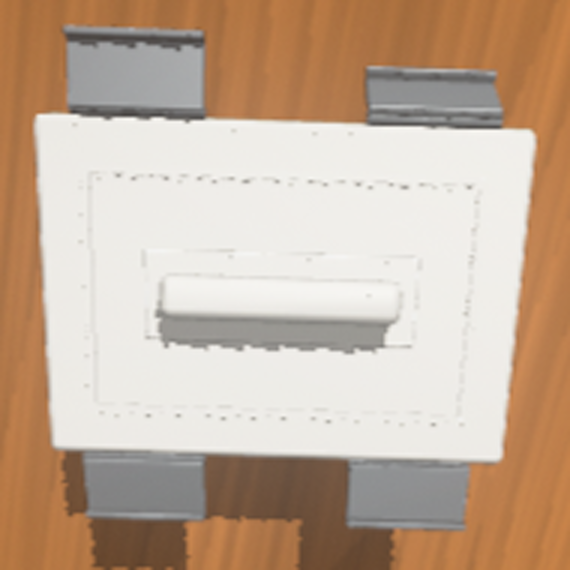

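```bash
cat >> h.py <<'E'
def frame(cx,cy,yaw):
    global CC,U,V
    y=np.radians(yaw); CC=np.array([cx,cy]); U=np.array([np.cos(y),np.sin(y)]); V=np.array([-U[1],U[0]])
def L(P): P=np.atleast_2d(P); return np.c_[(P[:,:2]-CC)@U,(P[:,:2]-CC)@V,P[:,2]].round(1)
def W(x,y,z): return np.r_[CC+x*U+y*V,z]
frame(505.6,185.2,9.4)
E
python3 - <<'E'
from h import *
p,d,C=load("wrist","re2")
for u in (300,310): 
  for v in range(41,64,1): print(u,v,p[v,u],L(bydepth(C,(u,v),d))[0])
go(W(55,84+11.2,60),toolR(9.4)); 
E
```

```text
300 41 [167 112  68] [ 59.5 101.1  -0.3]
300 42 [153 120  93] [51.2 85.8 61.3]
300 43 [174 171 168] [50.8 84.1 64.3]
300 44 [130 129 129] [51.3 83.7 61.4]
300 45 [105 104 104] [51.2 82.4 62.7]
300 46 [111 109 109] [51.5 81.7 60.9]
300 47 [137 137 137] [51.5 80.5 61.8]
300 48 [142 143 144] [51.1 78.8 64.8]
300 49 [143 144 144] [51.1 77.7 65.4]
300 50 [143 144 145] [50.8 76.  68.4]
300 51 [144 145 146] [50.6 74.5 70.7]
300 52 [145 145 146] [50.2 72.9 73.9]
300 53 [145 145 146] [50.3 72.  73.4]
300 54 [145 147 147] [49.8 70.2 77.6]
300 55 [170 171 171] [49.8 69.  78.4]
300 56 [133 133 133] [49.8 67.9 78.8]
300 57 [117 116 116] [49.8 66.8 79.7]
300 58 [112 110 110] [49.9 65.9 79. ]
300 59 [154 155 155] [50.1 65.  78.4]
300 60 [132 133 132] [50.3 64.2 77.4]
300 61 [93 91 89] [50.3 63.  78.2]
300 62 [229 227 222] [50.7 62.4 76.1]
300 63 [242 240 236] [50.4 60.9 78.7]
310 41 [176 116  68] [ 72.9 101.4   0.5]
310 42 [165 116  78] [ 73.4 100.7  -2. ]
310 43 [178 171 168] [62.8 85.2 61. ]
310 44 [130 129 130] [62.6 83.7 62.7]
310 45 [107 105 105] [62.8 82.9 62. ]
310 46 [103 102 101] [63.1 82.
[... 188 characters left out ...]
4.9 70.9]
310 52 [145 146 146] [61.6 73.5 72.6]
310 53 [144 145 145] [61.  71.8 76.2]
310 54 [145 145 146] [61.1 70.8 76.2]
310 55 [146 147 148] [60.7 69.3 78.8]
310 56 [175 176 176] [60.8 68.2 79. ]
310 57 [134 135 134] [60.8 67.2 79.2]
310 58 [109 109 108] [61.3 66.5 77.3]
310 59 [124 125 123] [61.2 65.3 78.3]
310 60 [128 130 129] [61.3 64.4 77.8]
310 61 [102 101 101] [61.3 63.3 78.6]
310 62 [135 133 129] [61.8 62.6 76.4]
310 63 [232 229 224] [61.4 61.2 78.8]
t 20.2 pos [522.8 124.6 235.1] op 0.0 F [0.9 0.5 0.2] q [0.23 0.19 1.79 0.   1.16 0.03]
rot deg [ 1.83 -0.04 -0.02] jaw dir 11.23 toolx [-8.e-04  3.e-04 -1.e+00]
shift cm after turn [17.51 15.78  4.79]  before turn [17.52 15.61  5.31]
```

Request:
{"api": "jog_arm", "payload": {
  "series": [
    [1.8,0,0,0,2,0.5,0],
    [0,0,0,1,4.4,1.1,0],
    [0,0,0,2,4.6,1.6,0],
    [0,0,0,4,4.7,1.6,0],
    [0,0,0,4.5,0,0,0],
    [0,0,0,4.5,0,0,0],
    [0,0,0,2,0,0,0],
    [0,0,0,0,0,0,0],
    [0,0,0,0,0,0,0]
  ]
}}

```text
clock: 21.1
eef_pos: [541.4, 274.7, 65.3]
tcp_rot: [3.124, 1.57, -2.994]
contact_force: [-0.6, 0.0, 0.3]
opening: -0.002
```

```bash
python3 -c "
from h import *
loc();go(W(55,94.3,50),toolR(9.4))"
```

```text
t 21.1 local 49.96 82.43 z 65.3 F local -0.6 0.1 0.3
t 21.1 pos [541.4 274.7  65.3] op -0.002 F [-0.6  0.   0.3] q [0.47 0.49 1.78 0.   0.87 0.3 ]
rot deg [ 0.1  -0.02 -0.  ] jaw dir 9.5 toolx [-4.e-04 -1.e-04 -1.e+00]
shift cm after turn [1.53 1.19 0.5 ]  before turn [1.53 1.19 0.51]
```

Request:
{"api": "jog_arm", "payload": {
  "series": [
    [0,0,0,0,1.2,0.5,0],
    [0,0,0,0.8,0,0,0],
    [0,0,0,0.7,0,0,0],
    [0,0,0,0,0,0,0],
    [0,0,0,0,0,0,0]
  ]
}}

```text
clock: 21.6
eef_pos: [544.3, 285.8, 50.1]
tcp_rot: [-2.803, 1.57, -2.638]
contact_force: [0.6, -0.9, -0.4]
opening: 0.004
```

```bash
python3 -c "
from h import *
loc();shot('wrist','cc1')"
```

```text
t 21.6 local 54.61 92.98 z 50.1 F local 0.4 -1.0 -0.4
```

Request:
{"api": "jog_arm", "payload": {
  "series": [
    [0,0,0,0.5,0.1,0,0],
    [0,0,0,0.5,0,0,0],
    [0,0,0,0.2,0,0,0],
    [0,0,0,0,0,0,0]
  ]
}}

```text
clock: 22.05
eef_pos: [544.3, 287.1, 38.0]
tcp_rot: [-3.042, 1.57, -2.877]
contact_force: [-0.1, 0.7, 0.9]
opening: 0.0
```

```bash
python3 -c "
from h import *
loc()"
```

```text
t 22.05 local 54.78 94.2 z 38.0 F local 0.0 0.7 0.9
```

Request:
{"api": "jog_arm", "payload": {
  "series": [
    [0,0,0,0.2,0,0,0],
    [0,0,0,0.2,0,0,0],
    [0,0,0,0,0,0,0]
  ]
}}

```text
clock: 22.35
eef_pos: [544.6, 287.3, 34.1]
tcp_rot: [0.416, 1.57, 0.581]
contact_force: [0.2, 1.2, 0.1]
opening: 0.002
```

```bash
python3 -c "
from h import *
loc()"
```

```text
t 22.35 local 55.11 94.35 z 34.1 F local 0.4 1.2 0.1
```

Request:
{"api": "jog_arm", "payload": {
  "series": [
    [0,0,0,0.15,-0.1,0,0],
    [0,0,0,0.15,-0.1,0,0],
    [0,0,0,0,0,0,0]
  ]
}}

```text
clock: 22.65
eef_pos: [544.6, 284.8, 30.9]
tcp_rot: [-2.539, 1.57, -2.374]
contact_force: [-0.1, 1.1, 0.3]
opening: 0.002
```

```bash
python3 -c "
from h import *
loc()"
```

```text
t 22.65 local 54.75 91.94 z 30.9 F local 0.1 1.1 0.3
```

Request:
{"api": "jog_arm", "payload": {
  "series": [
    [0,0,0,0.15,-0.1,0,0],
    [0,0,0,0,0,0,0]
  ]
}}

```text
clock: 22.85
eef_pos: [544.6, 283.8, 29.4]
tcp_rot: [-2.662, 1.57, -2.498]
contact_force: [0.5, 0.3, 0.5]
opening: -0.005
```

```bash
python3 -c "
from h import *
loc()"
```

```text
t 22.85 local 54.54 90.91 z 29.4 F local 0.5 0.3 0.5
```

```bash
python3 -c "
from h import *
loc(); p,d,C=shot('wrist','cc2'); cv2.imwrite('pics/cc2c.png',cv2.resize(p[200:340,160:360],None,fx=4,fy=4,interpolation=2)[:,:,::-1])
p,d,C=shot('scene','sc10'); cv2.imwrite('pics/sc10c.png',cv2.resize(p[80:190,235:345],None,fx=5,fy=5,interpolation=2)[:,:,::-1])"
```

```text
t 22.85 local 54.54 90.91 z 29.4 F local 0.5 0.3 0.5
```

View pics/sc10c.png

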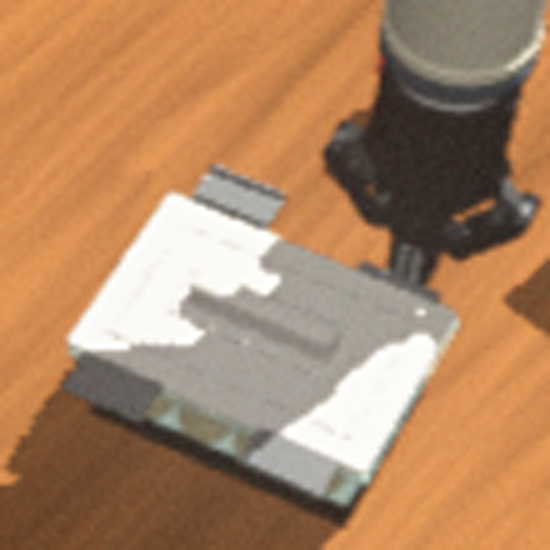

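View pics/cc2c.png

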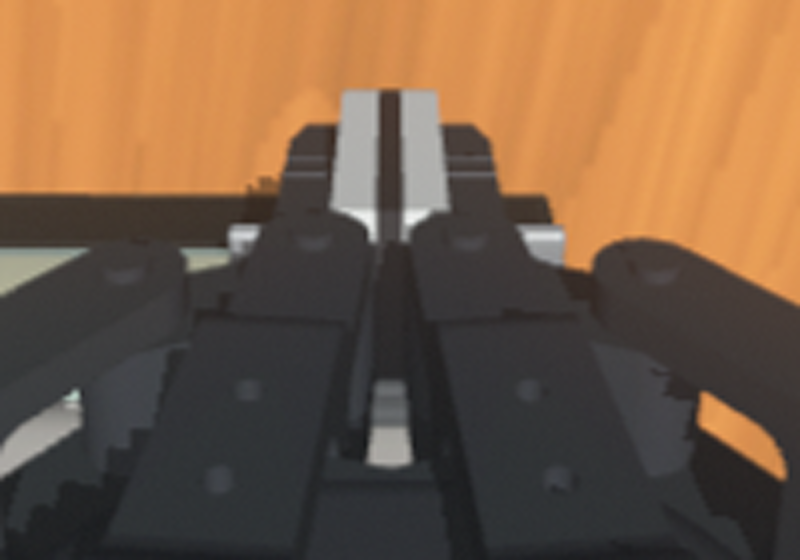

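```bash
python3 - <<'E'
from h import *
p,d,C=load("wrist","cc2")
for u in (219,222,296,299): 
  for v in range(253,268,2): print(u,v,p[v,u],L(bydepth(C,(u,v),d))[0])
t=np.array(__import__('json').load(open('pics/cc2.json'))['eef_pos'])
for u in (250,268):
  for v in (223,230): print(u,v,L(bydepth(C,(u,v),d))[0])
E
```

```text
219 253 [63 52 45] [24.2 54.9  8.6]
219 255 [64 54 48] [24.6 54.7 11.3]
219 257 [160 162 163] [31.8 79.7 56.3]
219 259 [193 196 198] [31.8 78.6 56.7]
219 261 [156 157 160] [31.8 77.3 56.7]
219 263 [112 111 112] [31.8 76.2 57.1]
219 265 [67 63 63] [37.7 97.8 93.2]
219 267 [54 50 48] [38.  98.3 95.5]
222 253 [55 43 35] [26.5 54.8  8.4]
222 255 [55 46 38] [26.9 54.8 11.5]
222 257 [159 161 162] [33.8 80.6 57.7]
222 259 [194 197 199] [33.6 78.6 56.6]
222 261 [97 95 95] [33.5 77.3 56.6]
222 263 [73 69 70] [ 40.  103.  100.1]
222 265 [60 56 56] [ 40.1 102.7 101. ]
222 267 [59 55 56] [ 40.4 103.  102.8]
296 253 [67 56 46] [84.9 54.5  7.9]
296 255 [69 58 49] [84.4 55.1 11.8]
296 257 [154 154 155] [77.  80.1 56.8]
296 259 [211 212 214] [77.1 78.7 56.8]
296 261 [157 158 159] [77.  77.8 57.5]
296 263 [151 151 152] [77.1 76.3 57.1]
296 265 [98 96 98] [71.1 98.  93.6]
296 267 [64 58 56] [71.  97.6 94.5]
299 253 [207 137  76] [88.6 50.3  0.6]
299 255 [208 138  77] [88.6 48.6  0.9]
299 257 [154 154 155] [78.9 79.7 56.2]
299 259 [214 216 217] [78.9 78.5 56.4]
299 261 [156 158 158] [79.  77.1 56.3]
299 263 [152 153 154] [ 54.3 162.1 194.8]
299 265 [149 150 152] [79.  74.9 57. ]
299 267 [62 54 52] [72.2 97.9 94.9]
250 223 [ 50.3 102.2  58.2]
250 230 [ 50.5 102.2  67.1]
268 223 [ 60.4 101.6  56.8]
268 230 [ 60.  102.1  67. ]
```

Request:
{"api": "jog_arm", "payload": {
  "series": [
    [0,0,0,0.1,-0.12,0,0],
    [0,0,0,0.1,-0.12,0,0],
    [0,0,0,0,0,0,0]
  ]
}}

```text
clock: 23.25
eef_pos: [545.2, 281.5, 27.6]
tcp_rot: [-2.51, 1.57, -2.345]
contact_force: [-0.2, 0.5, -0.7]
opening: -0.001
```

```bash
python3 -c "
from h import *
loc()"
```

```text
t 23.25 local 54.77 88.55 z 27.6 F local -0.1 0.5 -0.7
```

Request:
{"api": "jog_arm", "payload": {
  "series": [
    [0,0,0,0.05,-0.15,0,0],
    [0,0,0,0.05,-0.15,0,0],
    [0,0,0,0,0,0,0]
  ]
}}

```text
clock: 23.55
eef_pos: [545.7, 278.5, 26.6]
tcp_rot: [-2.463, 1.571, -2.299]
contact_force: [0.6, -0.5, 0.4]
opening: -0.001
```

```bash
cat > lip.py <<'E'
from h import *
import sys
def lip(name,us=(219,299),vs=range(250,270)):
    p,d,C=load("wrist",name)
    for u in us:
        P=np.array([L(bydepth(C,(u,v),d))[0] for v in vs]); k=(P[:,2]>45)&(P[:,2]<85)&(abs(P[:,1])<95)
        if k.any(): i=np.argmax(abs(P[:,1])*k); print("lip outer",u,P[i])
E
python3 -c "
from lip import *
loc(); shot('wrist','cc3'); lip('cc3',(217,219,222,296,299,302),range(240,285))"
```

```text
t 23.55 local 54.8 85.52 z 26.6 F local 0.5 -0.6 0.4
lip outer 217 [30.7 74.4 52.5]
lip outer 219 [32.  74.7 53.1]
lip outer 222 [33.8 74.8 53.1]
lip outer 296 [77.3 75.1 53.6]
lip outer 299 [79.  74.8 54.2]
```

Request:
{"api": "jog_arm", "payload": {
  "series": [
    [0,0,0,0,0.8,0,0],
    [0,0,0,-3,0.8,0,0],
    [0,0,0,-4.5,0,0,0],
    [0,0,0,-4.5,0,-1,0],
    [0,0,0,-4,-2,-1,0],
    [0,0,0,-3,-3.5,-1,0],
    [0,0,0,-2,-4,-1,0],
    [0,0,0,0,-4.5,-1,0],
    [0,0,0,0,-4,0,0],
    [0,0,0,0,0,0,0],
    [0,0,0,0,0,0,0]
  ]
}}

```text
clock: 24.7
eef_pos: [523.5, 108.6, 237.1]
tcp_rot: [0.671, 1.57, 0.834]
contact_force: [-0.0, 0.4, 0.3]
opening: -0.002
```

```bash
python3 -c "
from h import *
loc(); shot('wrist','rf1')"; python3 lidfit.py rf1
```

```text
t 24.7 local 5.1 -78.47 z 237.1 F local 0.1 0.4 0.3
corners [[425.5, 108.69999694824219], [606.2999877929688, 138.3000030517578], [586.2999877929688, 261.0], [405.20001220703125, 231.39999389648438]] centre [505.84 184.84] sides [183.3 124.3 183.5 124.3] angs [(np.float32(-80.63), np.float32(124.3)), (np.float32(9.29), np.float32(184.6)), (np.float32(-80.74), np.float32(124.3)), (np.float32(9.29), np.float32(184.6))]
(190, 75) [430.6 205.4  79.4]
(325, 75) [581.1 230.1  78.4]
(190, 160) [439.  108.3  77.3]
(320, 160) [6.183e+02 1.238e+02 6.000e-01]
(205, 45) [443.7 238.7  77.9]
(305, 52) [553.7 249.3  79.5]
```

View pics/rf1.png

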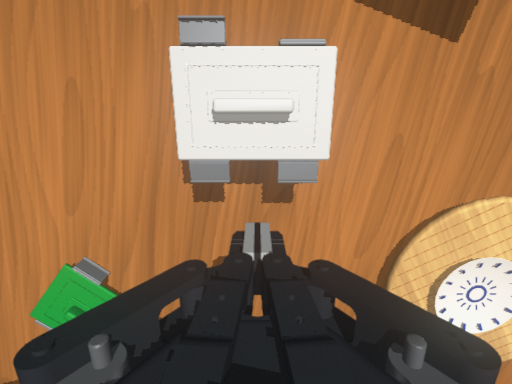

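```bash
sed -i 's/frame(505.6,185.2,9.4)/frame(505.7,185.0,9.4)/' h.py; python3 - <<'E'
from h import *
p,d,C=load("wrist","rf1")
for u in (195,209,225,285,298,312):
  print(u,[L(bydepth(C,(u,v),d))[0].tolist() for v in (164,172,178,180,181,182)])
go(W(-55,-95,75),toolR(9.4))
E
```

```text
195 [[-71.5, -69.1, 81.3], [-73.0, -79.8, 78.1], [-74.0, -88.1, 75.8], [-73.4, -90.0, 79.0], [-73.3, -91.0, 79.8], [-73.6, -92.6, 78.9]]
209 [[-54.6, -69.4, 79.9], [-55.4, -79.9, 78.1], [-56.1, -87.9, 76.7], [-56.0, -90.2, 78.2], [-56.0, -91.4, 78.4], [-56.1, -92.8, 78.3]]
225 [[-34.7, -69.2, 80.9], [-35.4, -79.9, 78.3], [-36.0, -88.2, 76.0], [-35.7, -90.0, 78.9], [-35.8, -91.5, 78.4], [-35.8, -92.7, 78.9]]
285 [[39.0, -69.2, 81.8], [39.3, -79.3, 81.4], [39.7, -87.3, 80.2], [39.5, -89.4, 82.1], [39.3, -90.1, 84.2], [39.5, -91.7, 82.9]]
298 [[55.0, -69.3, 81.3], [55.6, -79.6, 80.1], [56.0, -87.4, 79.6], [55.6, -89.3, 82.6], [55.6, -90.3, 83.5], [55.6, -91.5, 83.7]]
312 [[72.1, -69.3, 81.6], [73.1, -79.7, 80.0], [73.3, -87.1, 80.9], [72.9, -89.1, 83.4], [72.9, -90.2, 83.9], [72.8, -91.3, 84.7]]
t 24.75 pos [523.4 109.4 236.9] op 0.001 F [-1.   0.1 -0.3] q [0.2  0.18 1.8  0.   1.16 0.04]
rot deg [-0.02  0.01 -0.03] jaw dir 9.38 toolx [ 1.e-04  5.e-04 -1.e+00]
shift cm after turn [16.19 -1.75 -6.01]  before turn [16.19 -1.76 -6.01]
```

Request:
{"api": "jog_arm", "payload": {
  "series": [
    [0,0,0,2,-0.9,-3,0],
    [0,0,0,3,-0.85,-3,0],
    [0,0,0,4,0,0,0],
    [0,0,0,4,0,0,0],
    [0,0,0,3.2,0,0,0],
    [0,0,0,0,0,0,0],
    [0,0,0,0,0,0,0],
    [0,0,0,0,0,0,0]
  ]
}}

```text
clock: 25.55
eef_pos: [468.3, 82.6, 76.3]
tcp_rot: [0.032, 1.568, 0.197]
contact_force: [0.7, -0.0, 0.3]
opening: 0.004
```

```bash
python3 -c "
from h import *
go(W(-55,-95,34),toolR(9.4));loc()"
```

```text
t 25.55 pos [468.3  82.6  76.3] op 0.004 F [ 0.7 -0.   0.3] q [0.17 0.31 2.06 0.   0.77 0.01]
rot deg [ 0.07  0.14 -0.  ] jaw dir 9.47 toolx [ 2.3e-03  5.0e-04 -1.0e+00]
shift cm after turn [ 4.23 -0.01 -0.14]  before turn [ 4.23 -0.01 -0.15]
t 25.55 local -53.63 -94.92 z 76.3 F local 0.6 -0.1 0.3
```

Descend onto the lip.

Request:
{"api": "jog_arm", "payload": {
  "series": [
    [0,0,0,1,0,-0.1,0],
    [0,0,0,0.6,0,0,0],
    [0,0,0,0.5,0,0,0],
    [0,0,0,0.5,0,0,0],
    [0,0,0,0.5,0,0,0],
    [0,0,0,0.4,0,0,0],
    [0,0,0,0.3,0,0,0],
    [0,0,0,0.3,0,0,0],
    [0,0,0,0,0,0,0]
  ]
}}

```text
clock: 26.45
eef_pos: [466.1, 81.5, 33.5]
tcp_rot: [-1.081, 1.571, -0.917]
contact_force: [1.0, -1.4, -0.6]
opening: -0.001
```

```bash
python3 -c "
from h import *
loc(); p,d,C=shot('scene','sc11'); cv2.imwrite('pics/sc11c.png',cv2.resize(p[80:190,235:345],None,fx=5,fy=5,interpolation=2)[:,:,::-1])"
```

```text
t 26.45 local -55.98 -95.68 z 33.5 F local 0.8 -1.5 -0.6
```

View pics/sc11c.png

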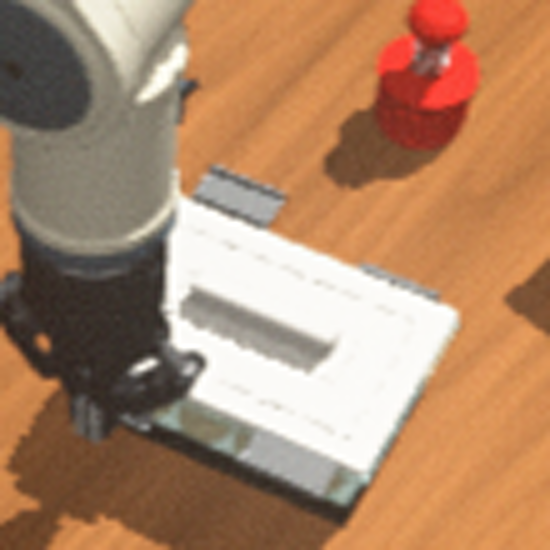

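Request:
{"api": "jog_arm", "payload": {
  "series": [
    [0,0,0,-0.8,0,0,0],
    [0,0,0,-0.4,0.18,0,0],
    [0,0,0,0.4,0,0,0],
    [0,0,0,0.4,0,0,0],
    [0,0,0,0.3,0,0,0],
    [0,0,0,0,0,0,0]
  ]
}}

```text
clock: 27.1
eef_pos: [465.5, 83.3, 34.3]
tcp_rot: [-3.022, 1.57, -2.857]
contact_force: [0.5, -1.4, 1.0]
opening: -0.004
```

```bash
python3 -c "
from h import *
loc(); shot('wrist','cd1')"
```

```text
t 27.1 local -56.27 -93.76 z 34.3 F local 0.3 -1.5 1.0
```

View pics/cd1.png

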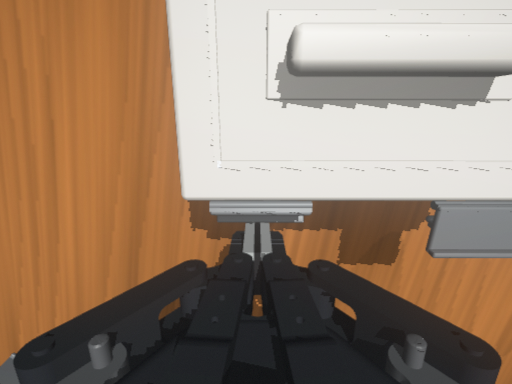

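```bash
python3 - <<'E'
from h import *
p,d,C=load("wrist","cd1")
for u in (225,235,290):
  print(u,[L(bydepth(C,(u,v),d))[0].tolist() for v in range(202,224,2)])
print([L(bydepth(C,(u,v),d))[0].tolist() for u in (250,265) for v in (224,228,232)])
E
```

```text
225 [[-72.1, -64.7, 78.4], [-72.2, -65.9, 77.9], [-72.2, -66.7, 78.5], [-72.2, -67.9, 78.3], [-72.2, -68.8, 78.6], [-72.2, -69.7, 78.9], [-72.1, -70.4, 79.7], [-75.0, -80.4, 57.9], [-74.9, -81.2, 58.8], [-75.1, -82.7, 58.3], [-82.5, -108.4, 1.8]]
235 [[-67.3, -65.0, 77.8], [-67.3, -65.9, 78.0], [-67.3, -66.8, 78.4], [-67.3, -67.5, 79.1], [-67.3, -68.7, 78.8], [-67.3, -69.7, 78.8], [-67.4, -70.7, 78.9], [-69.3, -80.5, 57.6], [-69.2, -80.8, 59.7], [-69.2, -82.3, 59.0], [-74.6, -108.8, 0.8]]
290 [[-40.8, -64.5, 79.0], [-40.8, -65.4, 79.3], [-40.6, -66.7, 78.7], [-40.6, -67.8, 78.5], [-40.7, -68.3, 79.8], [-40.4, -70.2, 77.6], [-40.4, -71.2, 77.7], [-37.9, -79.8, 59.3], [-37.6, -81.8, 57.3], [-37.7, -82.7, 58.2], [-29.9, -108.9, 0.7]]
[[-60.5, -82.7, 63.9], [-60.4, -82.7, 69.1], [-60.3, -82.5, 74.4], [-52.2, -82.6, 63.9], [-52.4, -82.1, 70.4], [-52.5, -82.4, 74.5]]
```

Request:
{"api": "jog_arm", "payload": {
  "series": [
    [0,0,0,-0.5,0,0,0],
    [0,0,0,0,0.22,0,0],
    [0,0,0,0.3,0,0,0],
    [0,0,0,0.2,0,0,0],
    [0,0,0,0.15,0,0,0],
    [0,0,0,0,0,0,0]
  ]
}}

```text
clock: 27.75
eef_pos: [465.5, 85.6, 33.2]
tcp_rot: [0.049, 1.571, 0.214]
contact_force: [0.7, 0.0, 1.6]
opening: -0.004
```

```bash
cat > d.py <<'E'
from h import *
import sys
loc(); p,d,C=shot("wrist",sys.argv[1])
for u in (225,290):
  P=[L(bydepth(C,(u,v),d))[0].tolist() for v in range(208,240)]
  print(u,[q for q in P if q[2]<66 and q[2]>48 and q[1]>-92])
print("finger",L(bydepth(C,(252,226),d))[0])
E
python3 d.py cd2
```

```text
t 27.75 local -55.92 -91.52 z 33.2 F local 0.7 -0.1 1.6
225 [[-74.7, -80.3, 57.5], [-74.7, -80.9, 57.5], [-74.8, -81.9, 56.6]]
290 [[-37.5, -79.8, 58.5], [-37.5, -80.6, 58.2], [-37.3, -81.6, 57.2]]
finger [-59.  -80.3  65.8]
```

Request:
{"api": "jog_arm", "payload": {
  "series": [
    [0,0,0,0.15,0.1,0,0],
    [0,0,0,0.15,0.1,0,0],
    [0,0,0,0,0,0,0]
  ]
}}

```text
clock: 28.1
eef_pos: [465.0, 87.6, 30.1]
tcp_rot: [2.129, 1.571, 2.293]
contact_force: [0.9, 0.6, 1.3]
opening: 0.001
```

```bash
python3 d.py cd3
```

```text
t 28.1 local -56.1 -89.41 z 30.1 F local 1.0 0.5 1.3
225 [[-73.3, -68.5, 65.1]]
290 []
finger [-59.2 -78.   63.1]
```

Request:
{"api": "jog_arm", "payload": {
  "series": [
    [0,0,0,0.12,0.12,0,0],
    [0,0,0,0.1,0.12,0,0],
    [0,0,0,0.05,0.12,0,0],
    [0,0,0,0,0,0,0]
  ]
}}

```text
clock: 28.55
eef_pos: [464.1, 90.9, 27.4]
tcp_rot: [-2.625, 1.57, -2.46]
contact_force: [0.2, -2.9, 0.6]
opening: -0.0
```

```bash
python3 d.py cd4;  python3 -c "
from h import *
p,d,C=load('wrist','cd4'); cv2.imwrite('pics/cd4c.png',cv2.resize(p[140:260,170:350],None,fx=4,fy=4,interpolation=2)[:,:,::-1])"
```

```text
t 28.55 local -56.4 -86.01 z 27.4 F local -0.3 -2.9 0.6
225 []
290 []
finger [-59.1 -65.9  79.7]
```

View pics/cd4c.png

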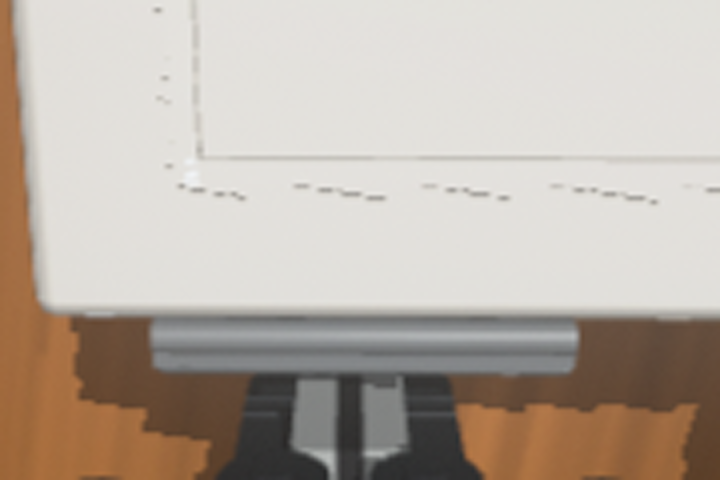

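Request:
{"api": "jog_arm", "payload": {
  "series": [
    [0,0,0,0,-0.7,0,0],
    [0,0,0,-1.5,-1,0,0],
    [0,0,0,-4,-1,1,0],
    [0,0,0,-4,0,2,0],
    [0,0,0,-4.5,1,3,0],
    [0,0,0,-4.5,0.5,0,0],
    [0,0,0,-2,0,0,0],
    [0,0,0,0,0,0,0],
    [0,0,0,0,0,0,0]
  ]
}}

```text
clock: 29.5
eef_pos: [522.7, 87.5, 228.1]
tcp_rot: [1.743, 1.571, 1.908]
contact_force: [0.1, -0.6, -0.0]
opening: -0.001
```

```bash
python3 -c "
from h import *
loc(); p,d,C=shot('wrist','rg1'); cv2.imwrite('pics/rg1c.png',cv2.resize(p[0:230,130:390],None,fx=3,fy=2.6)[:,:,::-1]); p,d,C=shot('scene','sc12'); cv2.imwrite('pics/sc12c.png',cv2.resize(p[80:190,235:345],None,fx=5,fy=5,interpolation=2)[:,:,::-1])"; python3 lidfit.py rg1|head -1
```

```text
t 29.5 local 0.85 -98.96 z 228.1 F local -0.0 -0.6 -0.0
corners [[425.20001220703125, 109.5], [606.0, 139.39999389648438], [586.5999755859375, 261.20001220703125], [405.6000061035156, 231.3000030517578]] centre [505.85 185.32] sides [183.3 123.3 183.5 123.4] angs [(np.float32(-80.84), np.float32(124.7)), (np.float32(9.4), np.float32(184.5)), (np.float32(-80.93), np.float32(124.7)), (np.float32(9.38), np.float32(184.5))]
```

View pics/sc12c.png

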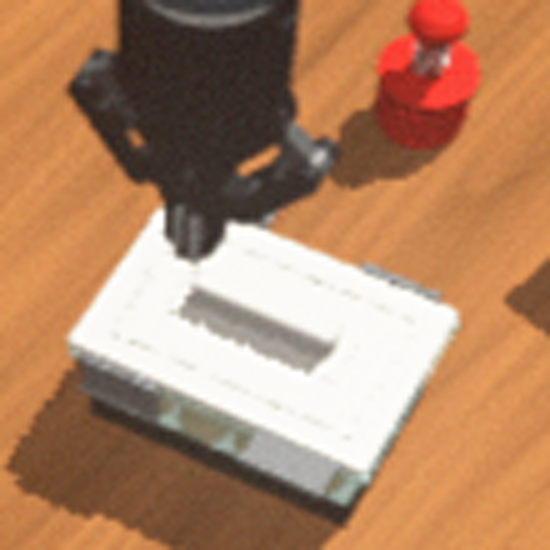

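View pics/rg1.png

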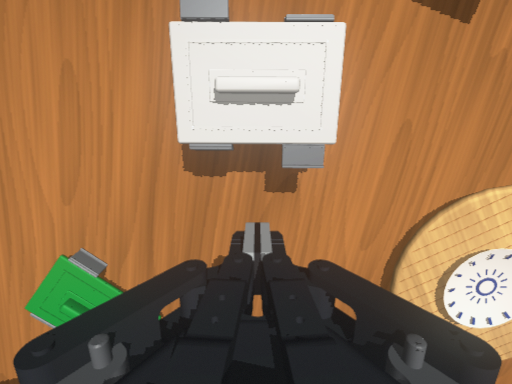

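```bash
python3 - <<'E'
from h import *
p,d,C=load("scene","sc12")
for u in (256,259,262):
  print(u,[L(bydepth(C,(u,v),d))[0].tolist() for v in range(151,166)])
p,d,C=load("wrist","rg1")
for u in (200,210,220):
  print(u,[L(bydepth(C,(u,v),d))[0].tolist() for v in range(142,153)])
for u in (300,310,320):
  print(u,[L(bydepth(C,(u,v),d))[0].tolist() for v in range(13,23)])
E
```

```text
256 [[-68.9, -61.4, 76.6], [-67.0, -64.9, 77.3], [-65.8, -67.1, 75.8], [-64.2, -69.9, 75.5], [-63.5, -71.2, 72.7], [-64.0, -70.2, 66.4], [-63.4, -71.4, 63.4], [-63.9, -70.5, 57.0], [-63.3, -71.6, 53.9], [-61.0, -75.8, 55.6], [-74.6, -51.0, 10.6], [-73.2, -53.7, 9.7], [-73.3, -53.4, 4.0], [-73.6, -52.9, -2.0], [-70.9, -57.8, 0.8]]
259 [[-61.4, -57.3, 76.6], [-59.5, -60.8, 77.2], [-58.1, -63.4, 76.5], [-56.3, -66.8, 76.9], [-55.0, -69.0, 75.7], [-54.7, -69.6, 71.8], [-54.8, -69.4, 66.7], [-53.9, -71.0, 64.4], [-54.2, -70.3, 58.4], [-55.2, -68.4, 50.5], [-52.3, -73.8, 54.2], [-63.4, -52.9, 15.3], [-63.8, -52.1, 8.9], [-63.1, -53.3, 5.7], [-64.0, -51.6, -2.3]]
262 [[-54.5, -52.2, 74.9], [-52.7, -55.5, 75.3], [-50.7, -59.2, 76.3], [-49.0, -62.4, 76.5], [-48.4, -63.5, 73.4], [-45.3, -69.2, 77.6], [-45.1, -69.5, 73.2], [-43.5, -72.5, 73.2], [-44.2, -70.9, 65.9], [-43.6, -72.0, 62.7], [-45.1, -69.0, 53.2], [-43.7, -71.5, 52.2], [-53.6, -52.4, 16.3], [-53.2, -53.0, 12.2], [-52.3, -54.5, 9.5]]
200 [[-66.7, -62.5, 78.8], [-67.4, -64.0, 75.6], [-67.2, -65.0, 76.9], [-66.7, -65.9, 79.5], [-67.2, 
[... 547 characters left out ...]
, [-43.8, -71.0, 76.5], [-54.3, -82.7, 1.5], [-54.5, -84.3, 0.6], [-54.6, -85.8, 0.4]]
300 [[56.1, 94.6, -0.6], [45.2, 69.6, 76.9], [45.0, 68.2, 78.5], [45.2, 67.6, 77.5], [45.1, 66.4, 78.3], [45.3, 65.7, 77.9], [45.1, 64.4, 79.1], [45.3, 63.8, 77.9], [45.4, 63.0, 77.5], [45.5, 62.2, 77.2]]
310 [[69.0, 94.4, -0.1], [55.5, 69.3, 77.8], [55.7, 68.8, 76.6], [55.6, 67.6, 77.7], [55.6, 66.5, 78.0], [55.8, 65.8, 77.5], [55.8, 64.9, 77.4], [55.8, 63.8, 77.9], [56.1, 63.3, 76.4], [55.7, 61.6, 79.1]]
320 [[81.7, 94.1, 0.9], [66.3, 69.9, 75.8], [65.9, 68.3, 78.1], [65.9, 67.4, 78.2], [65.9, 66.3, 78.8], [66.1, 65.7, 77.8], [66.1, 64.6, 78.4], [66.5, 64.1, 76.9], [66.7, 63.4, 76.2], [66.5, 62.2, 77.1]]
```

Request:
{"api": "jog_arm", "payload": {
  "series": [
    [0,0,0,2,0.3,2.8,0],
    [0,0,0,3,0.3,2.7,0],
    [0,0,0,4,0,0,0],
    [0,0,0,4,0,0,0],
    [0,0,0,3,0,0,0],
    [0,0,0,0,0,0,0],
    [0,0,0,0,0,0,0],
    [0,0,0,0,0,0,0]
  ]
}}

```text
clock: 30.4
eef_pos: [577.3, 102.7, 69.8]
tcp_rot: [0.01, 1.569, 0.175]
contact_force: [0.5, 0.1, 0.5]
opening: 0.003
```

```bash
python3 -c "
from h import *
go(W(55.5,-93,36),toolR(9.4));loc()"
```

```text
t 30.4 pos [577.3 102.7  69.8] op 0.003 F [0.5 0.1 0.5] q [0.17 0.46 1.83 0.   0.85 0.01]
rot deg [ 0.02  0.1  -0.  ] jaw dir 9.42 toolx [ 1.8e-03  3.0e-04 -1.0e+00]
shift cm after turn [ 3.38 -0.02 -0.17]  before turn [ 3.38 -0.02 -0.17]
t 30.4 local 57.16 -92.84 z 69.8 F local 0.5 0.1 0.5
```

Request:
{"api": "jog_arm", "payload": {
  "series": [
    [0,0,0,0.6,0,-0.1,0],
    [0,0,0,0.5,0,0,0],
    [0,0,0,0.5,0,0,0],
    [0,0,0,0.5,0,0,0],
    [0,0,0,0.5,0,0,0],
    [0,0,0,0.5,0,0,0],
    [0,0,0,0.3,0,0,0],
    [0,0,0,0,0,0,0]
  ]
}}

```text
clock: 31.2
eef_pos: [575.4, 103.4, 34.7]
tcp_rot: [1.346, 1.57, 1.51]
contact_force: [1.1, -2.3, 1.9]
opening: -0.001
```

```bash
python3 d.py ce1
```

```text
t 31.2 local 55.43 -91.92 z 34.7 F local 0.7 -2.5 1.9
225 [[36.6, -79.9, 58.1], [36.6, -80.4, 58.2], [36.6, -80.9, 58.5], [36.6, -81.4, 58.9], [36.6, -82.1, 58.6]]
290 [[74.0, -80.3, 58.6], [74.1, -81.2, 57.8], [74.1, -81.8, 58.0], [74.0, -81.9, 59.1], [74.3, -83.3, 57.4]]
finger [ 52.3 -80.8  67.2]
```

Good contact inside the lip. Diagonal press.

Request:
{"api": "jog_arm", "payload": {
  "series": [
    [0,0,0,0.15,0.06,0,0],
    [0,0,0,0.15,0.1,0,0],
    [0,0,0,0.15,0.1,0,0],
    [0,0,0,0,0,0,0]
  ]
}}

```text
clock: 31.65
eef_pos: [575.1, 104.8, 29.7]
tcp_rot: [-0.869, 1.57, -0.705]
contact_force: [1.7, -1.8, 1.8]
opening: 0.002
```

```bash
python3 d.py ce2
```

```text
t 31.65 local 55.41 -90.47 z 29.7 F local 1.4 -2.1 1.8
225 []
290 []
finger [ 52.3 -79.2  62.3]
```

Request:
{"api": "jog_arm", "payload": {
  "series": [
    [0,0,0,0.12,0.12,0,0],
    [0,0,0,0.1,0.12,0,0],
    [0,0,0,0.05,0.1,0,0],
    [0,0,0,0,0,0,0]
  ]
}}

```text
clock: 32.1
eef_pos: [573.9, 108.5, 27.0]
tcp_rot: [-3.121, 1.57, -2.956]
contact_force: [0.0, -0.6, -0.3]
opening: 0.002
```

```bash
python3 d.py ce3
```

```text
t 32.1 local 54.76 -86.63 z 27.0 F local -0.1 -0.6 -0.3
225 []
290 []
finger [ 52.1 -66.6  79.1]
```

Request:
{"api": "jog_arm", "payload": {
  "series": [
    [0,0,0,0,-0.7,0,0],
    [0,0,0,-1.5,-0.6,0,0],
    [0,0,0,-4,-0.5,0,0],
    [0,0,0,-4.5,0,-1,0],
    [0,0,0,-4.5,1,-3,0],
    [0,0,0,-4.5,1,-1.5,0],
    [0,0,0,-1,0,0,0],
    [0,0,0,0,0,0,0],
    [0,0,0,0,0,0,0]
  ]
}}

```text
clock: 33.05
eef_pos: [522.5, 100.5, 222.9]
tcp_rot: [-2.133, 1.571, -1.969]
contact_force: [-0.2, 0.1, -0.1]
opening: -0.003
```

```bash
python3 -c "
from h import *
loc(); p,d,C=shot('wrist','rh1'); 
for u in (200,210,220,290,305,315):
  print(u,[L(bydepth(C,(u,v),d))[0].tolist() for v in range(150,170,2)])
p,d,C=shot('scene','sc13'); cv2.imwrite('pics/sc13c.png',cv2.resize(p[80:190,235:345],None,fx=5,fy=5,interpolation=2)[:,:,::-1])"; python3 lidfit.py rh1|head -1
```

```text
t 33.05 local 2.81 -86.11 z 222.9 F local -0.2 0.1 -0.1
200 [[-64.0, -58.2, 79.4], [-64.8, -61.0, 76.2], [-64.5, -63.1, 78.3], [-65.0, -65.7, 76.9], [-65.1, -68.0, 77.0], [-81.7, -83.8, 1.6], [-81.9, -86.9, 1.4], [2.5, -15.0, 388.2], [-82.1, -92.7, 2.3], [-82.9, -96.4, -0.8]]
210 [[-52.6, -58.4, 78.1], [-52.9, -60.9, 77.4], [-52.9, -63.2, 77.6], [-53.0, -65.5, 78.1], [-53.0, -67.8, 78.4], [-67.1, -84.0, 0.6], [-67.1, -86.9, 1.3], [-67.6, -90.2, -0.4], [-67.5, -92.9, 1.1], [-67.7, -96.1, 0.6]]
220 [[-40.8, -58.3, 78.7], [-41.0, -60.7, 78.4], [-41.3, -63.3, 77.0], [-41.1, -65.3, 78.9], [-41.4, -67.9, 77.5], [-52.5, -84.2, -0.5], [-52.6, -87.3, -0.6], [-52.6, -90.0, 0.6], [-52.9, -93.3, -0.5], [-53.1, -96.4, -1.1]]
290 [[41.0, -58.5, 77.4], [40.9, -60.7, 78.3], [41.1, -63.1, 78.0], [41.2, -65.6, 77.4], [41.3, -67.9, 77.8], [41.6, -70.6, 75.8], [51.1, -87.0, 0.6], [51.2, -90.0, 1.0], [51.3, -93.0, 0.7], [51.3, -95.8, 1.7]]
305 [[58.6, -58.6, 77.1], [58.8, -61.0, 76.5], [58.8, -63.3, 77.2], [58.8, -65.5, 78.1], [58.7, -67.6, 79.4], [59.4, -70.6, 76.2], [73.4, -87.1, -0.0], [73.3, -89.9, 1.2], [73.7, -93.2, -0.0], [73.9, -96.3, -0.4]]
315 [[70.3, -58.5, 77.4], [70.1, -60.7, 78.7], [70.4, -63.2, 77.8], [70.5, -65.5, 78.3], [70.4, -67.7, 79.2], [71.1, -70.5, 76.9], [88.1, -87.1, 0.4], [88.2, -90.0, 0.8], [88.6, -93.2, -0.2], [88.8, -96.2, -0.1]]
corners [[425.20001220703125, 110.5], [606.2000122070312, 138.5], [587.7999877929688, 260.79998779296875], [406.29998779296875, 232.89999389648438]] centre [506.36 185.67] sides [183.2 123.7 183.7 123.8] angs [(np.float32(-81.2), np.float32(124.9)), (np.float32(8.77), np.float32(184.6)), (np.float32(-81.43), np.float32(124.9)), (np.float32(8.75), np.float32(184.6))]
```

View pics/sc13c.png

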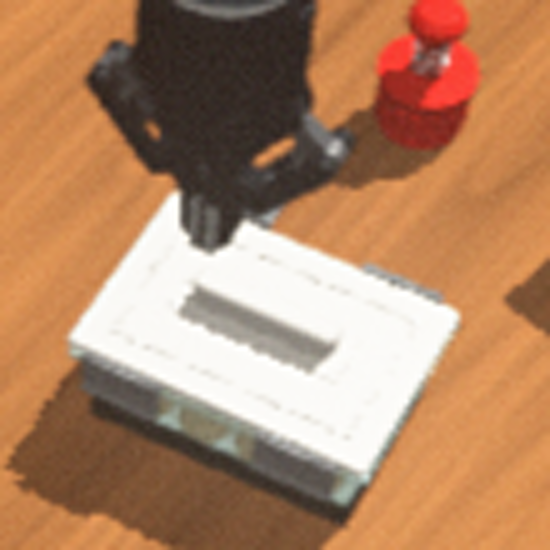

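View pics/rh1.png

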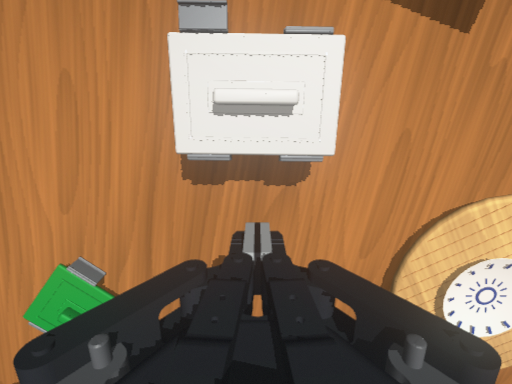

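```bash
sed -i 's/frame(505.7,185.0,9.4)/frame(506.3,185.6,8.8)/' h.py; python3 -c "
from h import *
go(W(-55,92.8,65),toolR(8.8));loc()"
```

```text
t 33.15 pos [522.  100.4 221.6] op 0.001 F [-0.1  0.2 -0.6] q [ 0.19  0.2   1.82 -0.    1.13  0.02]
rot deg [ 0.61 -0.15  0.01] jaw dir 9.4 toolx [-2.6e-03 -5.0e-04 -1.0e+00]
shift cm after turn [15.66 17.94 -5.74]  before turn [15.67 18.   -5.51]
t 33.15 local 2.44 -86.56 z 221.6 F local -0.0 0.2 -0.6
```

Request:
{"api": "jog_arm", "payload": {
  "series": [
    [0.6,0,0,0,3,-1,0],
    [0,0,0,0,4,-1.2,0],
    [0,0,0,0,4,-1.2,0],
    [0,0,0,0,4,-1.2,0],
    [0,0,0,1,3,-1.1,0],
    [0,0,0,3,0,0,0],
    [0,0,0,4,0,0,0],
    [0,0,0,4,0,0,0],
    [0,0,0,2.6,0,0,0],
    [0,0,0,0,0,0,0],
    [0,0,0,0,0,0,0],
    [0,0,0,0,0,0,0]
  ]
}}

```text
clock: 34.35
eef_pos: [439.2, 270.2, 78.1]
tcp_rot: [0.399, 1.57, 0.553]
contact_force: [-0.1, 0.4, 0.3]
opening: 0.002
```

```bash
python3 -c "
from h import *
go(W(-55,92.8,36),toolR(8.8));loc()"
```

```text
t 34.35 pos [439.2 270.2  78.1] op 0.002 F [-0.1  0.4  0.3] q [0.55 0.36 1.98 0.   0.81 0.39]
rot deg [ 0.01  0.06 -0.03] jaw dir 8.81 toolx [ 1.e-03  6.e-04 -1.e+00]
shift cm after turn [ 4.21 -0.11 -0.16]  before turn [ 4.21 -0.11 -0.17]
t 34.35 local -53.37 93.91 z 78.1 F local -0.0 0.4 0.3
```

Request:
{"api": "jog_arm", "payload": {
  "series": [
    [0,0,0,1,-0.1,-0.15,0],
    [0,0,0,0.8,0,0,0],
    [0,0,0,0.5,0,0,0],
    [0,0,0,0.5,0,0,0],
    [0,0,0,0.5,0,0,0],
    [0,0,0,0.5,0,0,0],
    [0,0,0,0.5,0,0,0],
    [0,0,0,0,0,0,0]
  ]
}}

```text
clock: 35.15
eef_pos: [437.2, 268.9, 33.8]
tcp_rot: [0.752, 1.57, 0.906]
contact_force: [0.8, 1.2, -0.5]
opening: -0.002
```

```bash
python3 -c "
from lip import *
loc(); shot('wrist','cf1'); lip('cf1',(217,219,222,296,299,302),range(235,290))"
```

```text
t 35.15 local -55.54 92.85 z 33.8 F local 1.0 1.1 -0.5
lip outer 217 [-79.7  82.6  58.9]
lip outer 219 [-78.6  83.9  57.7]
lip outer 222 [-76.9  83.2  57.6]
lip outer 296 [-33.   83.9  60. ]
lip outer 299 [-30.8  83.2  57.6]
```

Request:
{"api": "jog_arm", "payload": {
  "series": [
    [0,0,0,0.1,-0.1,0,0],
    [0,0,0,0.15,-0.1,0,0],
    [0,0,0,0.15,-0.1,0,0],
    [0,0,0,0,0,0,0]
  ]
}}

```text
clock: 35.6
eef_pos: [437.6, 265.6, 30.1]
tcp_rot: [0.398, 1.57, 0.552]
contact_force: [0.2, 1.5, 0.7]
opening: -0.003
```

```bash
python3 -c "
from lip import *
loc(); shot('wrist','cf2'); lip('cf2',(219,222,296,299),range(235,290))"
```

```text
t 35.6 local -55.66 89.61 z 30.1 F local 0.5 1.5 0.7
lip outer 219 [-78.8  79.2  53.8]
lip outer 222 [-76.9  79.7  54.6]
lip outer 296 [-32.9  79.3  55. ]
lip outer 299 [-31.   79.   54.6]
```

Request:
{"api": "jog_arm", "payload": {
  "series": [
    [0,0,0,0.12,-0.12,0,0],
    [0,0,0,0.1,-0.12,0,0],
    [0,0,0,0.05,-0.12,0,0],
    [0,0,0,0,0,0,0]
  ]
}}

```text
clock: 36.05
eef_pos: [437.7, 261.9, 27.3]
tcp_rot: [-3.074, 1.57, -2.92]
contact_force: [-0.7, 1.2, -0.1]
opening: 0.003
```

```bash
python3 -c "
from lip import *
loc(); shot('wrist','cf3'); lip('cf3',(217,219,222,296,299),range(235,290))"
```

```text
t 36.05 local -56.11 85.94 z 27.3 F local -0.5 1.3 -0.1
lip outer 219 [-78.9  75.2  53.8]
lip outer 222 [-77.   75.5  54.4]
lip outer 296 [-33.5  75.3  54. ]
lip outer 299 [-31.6  74.9  53.3]
```

Request:
{"api": "jog_arm", "payload": {
  "series": [
    [0,0,0,0,0.7,0,0],
    [0,0,0,-2,0.8,0,0],
    [0,0,0,-4.5,0,0,0],
    [0,0,0,-4.5,0,1,0],
    [0,0,0,-4.5,-2,1.2,0],
    [0,0,0,-4,-4,1.2,0],
    [0,0,0,-1,-4.5,1.2,0],
    [0,0,0,0,-4.5,1.2,0],
    [0,0,0,0,-4,0,0],
    [0,0,0,0,0,0,0],
    [0,0,0,0,0,0,0]
  ]
}}

```text
clock: 37.2
eef_pos: [519.6, 103.0, 226.4]
tcp_rot: [2.394, 1.571, 2.545]
contact_force: [0.1, -0.0, -0.6]
opening: 0.005
```

```bash
python3 -c "
from h import *
loc(); p,d,C=shot('wrist','ri1'); cv2.imwrite('pics/ri1c.png',cv2.resize(p[0:230,130:390],None,fx=3,fy=2.6)[:,:,::-1]); p,d,C=shot('scene','sc14'); cv2.imwrite('pics/sc14c.png',cv2.resize(p[80:190,235:345],None,fx=5,fy=5,interpolation=2)[:,:,::-1])"; python3 lidfit.py ri1|head -1
```

```text
t 37.2 local 0.47 -83.66 z 226.4 F local 0.1 -0.0 -0.6
corners [[424.8999938964844, 111.30000305175781], [606.0999755859375, 138.89999389648438], [587.7000122070312, 261.6000061035156], [406.20001220703125, 233.89999389648438]] centre [506.22 186.41] sides [183.2 124.  183.6 124.1] angs [(np.float32(-81.33), np.float32(124.1)), (np.float32(8.69), np.float32(184.6)), (np.float32(-81.5), np.float32(124.1)), (np.float32(8.67), np.float32(184.6))]
```

View pics/ri1c.png

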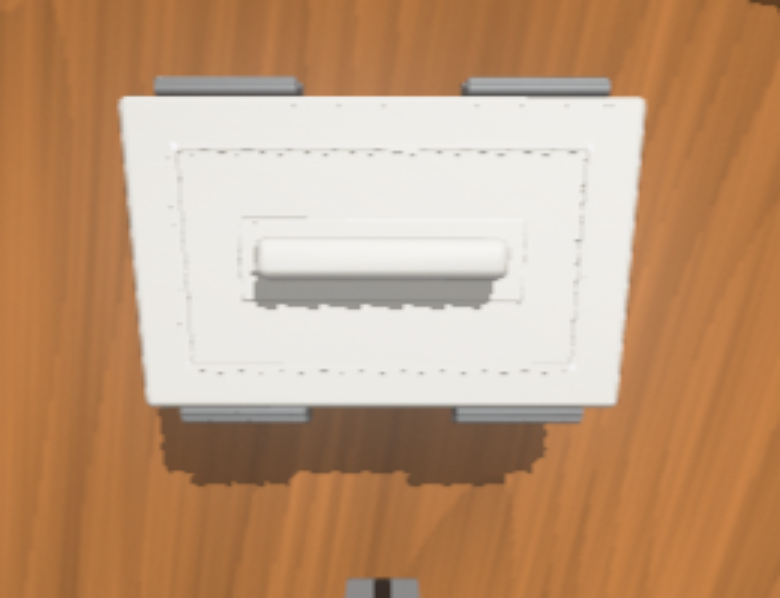

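View pics/sc14.png

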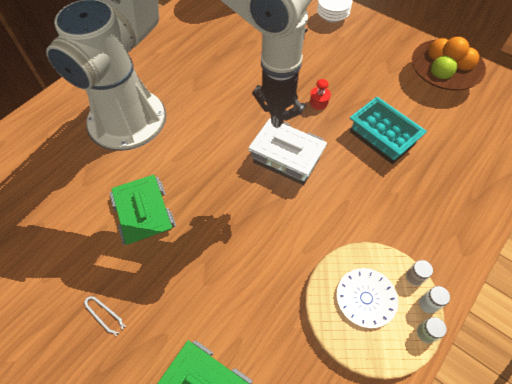

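```bash
python3 - <<'E'
from h import *
p,d,C=load("scene","sc14")
for u in (256,259,262,292,295,298):
  P=[L(bydepth(C,(u,v),d))[0] for v in range(148,190)]
  print(u,[q[1:].tolist() for q in P if 50<q[2]<76 and q[1]<-66])
p0=cv2.imread("pics/scene0.png").astype(int);p1=cv2.imread("pics/sc14.png").astype(int)
for n,f in (("mould",lambda q:(q[...,2]>150)&(q[...,1]<50)&(q[...,0]<60)),):
    for q in (p0,p1): m=f(q); ys,xs=np.nonzero(m[70:115,300:340]); print(n,xs.mean()+300,ys.mean()+70)
print("tongs diff",abs(p0-p1)[290:340,80:130].mean())
p,d,C=load("wrist","ri1"); print([bydepth(C,uv,d)[0,2].round(1) for uv in [(185,50),(330,50),(190,145),(325,145)]])
loc()
E
```

```text
256 [[-70.4, 74.4], [-68.7, 66.9], [-69.0, 62.6], [-70.8, 60.6], [-69.1, 52.9], [-73.6, 55.3]]
259 [[-68.5, 73.2], [-68.8, 68.9], [-70.4, 66.6], [-69.3, 60.0], [-68.0, 53.0], [-70.6, 52.3], [-73.5, 52.0]]
262 [[-68.3, 74.7], [-68.5, 70.1], [-70.4, 68.4], [-66.8, 57.8], [-67.9, 54.7], [-70.1, 53.4], [-73.2, 53.5]]
292 [[-69.1, 74.2], [-68.8, 69.2], [-69.2, 65.0], [-68.1, 58.5], [-69.3, 55.7], [-70.5, 52.8], [-73.7, 53.2]]
295 [[-72.0, 75.9], [-69.0, 66.5], [-70.5, 64.1], [-71.2, 60.5], [-69.8, 53.5], [-70.8, 50.4]]
298 [[-69.7, 69.3], [-70.3, 65.6], [-71.4, 62.7], [-70.1, 55.9], [-73.8, 56.9], [-74.0, 52.6]]
mould 318.8363636363636 91.67272727272727
mould 317.5507246376812 93.86956521739131
tongs diff 12.131866666666667
[np.float64(78.8), np.float64(77.7), np.float64(78.3), np.float64(78.6)]
t 37.3 local 0.43 -82.34 z 226.4 F local -0.0 -0.1 -0.3
```

```bash
python3 -c "
from h import *
print(r.sign_off()); loc()"
```

```text
the job is handed in; nothing more can be done
None
the job is handed in; nothing more can be done
```

The lid is home on the glass box and all four clips look shut. I handed the job in at about 37 s; the sign-off gave no verdict.

**What I did:** I gripped the white lid by its bar, lifted it and lowered it onto the box until the wrist force showed it was seated. I then snapped the +x,+y clip, its diagonal opposite (-x,-y), the +x,-y clip and last the -x,+y clip.

**Last checks:**
- **Lid:** the top of its plate measures about 78 mm at all four corners, as it should when home and level.
- **Clips:** the two -y flaps stand vertical in the scene camera's depth. The lips of the two +y clips measured about 75 mm sideways and 53–54 mm high, which matches shut.
- **Box:** it moved about 6 mm and turned about 2.5°.
- **Tongs and mould:** the tongs look unmoved by eye, though a pixel comparison differed somewhat, which I put down to the arm's shadow. The mould's red centroid moved 1–2 pixels, probably because the gripper partly hid it. The arm went near neither.

**What went wrong or disagreed:**
- **Finger ends:** they sit about 26 mm behind the reported TCP. My first grip closed on air above the bar, so I went lower and regripped.
- **First clip:** my first push, straight inwards, slid the box instead of shutting the clip. I backed off, measured again and pressed down and inwards inside the lip, which worked for all four.

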